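Pack the sample pots of a science demonstration into a keyed stack

TASK

Clear the kit's base first: lift the jar off it and stand it upright on the cork mat. Then stack all the sample pots on the base in one column, each with the notch in its skirt over the key below so that it sits fully down and level, and close the column with the knobbed cap, its notch over the topmost key in the same way. Keep the jar upright throughout and leave the other things on the desk where they are.

Things in the scene. Friction and masses are not known exactly. Their poses are not given: they have to be found in the camera images.
- pot0_c (a point): white round sample pot, 60 mm diameter, 120 g, upright on the desk; all pots are alike, 3 to 5 present, any order. Body 36 mm high; on top a boss (see seat) with one key: 43 mm in all. Hollow below: skirt 8 mm high, 51 mm inside, one notch 15 mm wide straight under the key. Point: on the axis, 21.5 mm above the underside; x points to key and notch, z up.
- pot1_c (a point): another pot like pot0_c (any pot may be absent), same point and axes. Seated with the notch over the key below, a pot adds 36 mm to the stack; with the notch elsewhere its skirt rides on the key and it sits up to 6 mm high and tilted. The outside is smooth, so it can be gripped at any yaw.
- pot2_c (a point): another sample pot like pot0_c (or absent): same sizes, same point and axes
- pot3_c (a point): another sample pot like pot0_c (or absent): same sizes, same point and axes
- pot4_c (a point): another sample pot like pot0_c (or absent): same sizes, same point and axes
- cap_c (a point): grey closing cap of the stack, 60 mm diameter, 48 mm tall, 80 g: a skirt and notch like a pot's, a disc up to 14 mm, and a black round knob, 24 mm diameter, from 14 to 48 mm above the underside. A small black rib (2 mm) on the disc runs from the knob to the rim above the notch. Point: on the axis, 24 mm above the underside; x points along the rib to the notch, z up.
- seat (a point): seat of the kit's base: a fixed plywood plate 110 x 110 mm, top 14 mm above the desk, a round pad 4 mm higher (64 mm diameter), on it a tapered boss (48 mm wide at the foot, 41 at the top, 7 high) with one key, a radial rib 10 mm wide, 6 high, out to 30 mm from the axis. Point: centre of the pad's top face, 18 mm above the desk, where the first pot's skirt rests; x along the key, z up.
- jar_c (a point): clear plastic jar with a red screw lid and a blank paper band, 50 mm diameter over body and lid, 90 mm tall, about 150 g, standing on the boss of the base at the start (its foot 25 mm above the desk). This point is on the axis, 45 mm above its foot; z up.
- mat_top (a point): round cork mat, 90 mm diameter, 4 mm thick, fixed on the desk. This point is the centre of its top face.
- bulb: black rubber bulb, 42 mm diameter, 60 mm tall; a bystander, to be left where it is. Its origin is the centre of its underside.
- gauge: round pressure gauge lying face up, 48 mm diameter, 20 mm high, with a short brass stem; a bystander, to be left where it is. Its origin is the centre of its underside.
- beaker: small glass beaker, 56 mm diameter, 60 mm tall; a bystander, to be left where it is. Its origin is the centre of its underside.
- jarlid: red jar lid lying flat, 72 mm diameter, 14 mm high; a bystander, to be left where it is. Its origin is the centre of its underside.
- marker: marker pen lying, 120 mm long, 15 mm thick; a bystander, to be left where it is. Its origin is the centre of its underside.
- eraser: rubber eraser, 50 x 22 x 13 mm; a bystander, to be left where it is. Its origin is the centre of its underside.

How it is judged (in metres and radians):
On the way, in this order (a step that is already met when the one before it is completed fails the run):
1. the jar stands upright on the cork mat, let go (horizontal distance between jar_c and mat_top below 0.02 m and z of jar_c in the frame of mat_top between 0.04 and 0.05 m and angle between jar_c's own z axis and vertical below 0.1 rad and contact force between the fingers and jar below 0.1 N), for 0.2 s.
2. all the pots are stacked on the base, fully seated (horizontal distance between each of pot0_c, pot1_c, pot2_c, pot3_c, pot4_c and seat below 0.012 m and angle between each of pot0_c, pot1_c, pot2_c, pot3_c, pot4_c's own z axis and vertical below 0.06 rad and angle between the x axis of each of pot0_c, pot1_c, pot2_c, pot3_c, pot4_c and the x axis of seat, either way round below 0.6 rad and (z of pot0_c in the frame of seat between 0.0185 and 0.0245 m or z of pot0_c in the frame of seat between 0.0545 and 0.0605 m or z of pot0_c in the frame of seat between 0.0905 and 0.0965 m or z of pot0_c in the frame of seat between 0.1265 and 0.1325 m or z of pot0_c in the frame of seat between 0.1625 and 0.1685 m) and (z of pot1_c in the frame of seat between 0.0185 and 0.0245 m or z of pot1_c in the frame of seat between 0.0545 and 0.0605 m or z of pot1_c in the frame of seat between 0.0905 and 0.0965 m or z of pot1_c in the frame of seat between 0.1265 and 0.1325 m or z of pot1_c in the frame of seat between 0.1625 and 0.1685 m) and (z of pot2_c in the frame of seat between 0.0185 and 0.0245 m or z of pot2_c in the frame of seat between 0.0545 and 0.0605 m or z of pot2_c in the frame of seat between 0.0905 and 0.0965 m or z of pot2_c in the frame of seat between 0.1265 and 0.1325 m or z of pot2_c in the frame of seat between 0.1625 and 0.1685 m) and (z of pot3_c in the frame of seat between 0.0185 and 0.0245 m or z of pot3_c in the frame of seat between 0.0545 and 0.0605 m or z of pot3_c in the frame of seat between 0.0905 and 0.0965 m or z of pot3_c in the frame of seat between 0.1265 and 0.1325 m or z of pot3_c in the frame of seat between 0.1625 and 0.1685 m) and (z of pot4_c in the frame of seat between 0.0185 and 0.0245 m or z of pot4_c in the frame of seat between 0.0545 and 0.0605 m or z of pot4_c in the frame of seat between 0.0905 and 0.0965 m or z of pot4_c in the frame of seat between 0.1265 and 0.1325 m or z of pot4_c in the frame of seat between 0.1625 and 0.1685 m)), for 0.2 s.
At the end, for the whole second after the job is handed in: The jar is upright on the mat, within 20 mm of its centre. All pots, and the cap on top, form one column on the base: each within 12 mm of the seat axis, level within 0.06 rad, keys in line within 0.6 rad, and within 3 mm of its fully seated height. The cap is at rest (all of step 2 and horizontal distance between jar_c and mat_top below 0.02 m and z of jar_c in the frame of mat_top between 0.04 and 0.05 m and angle between jar_c's own z axis and vertical below 0.1 rad and horizontal distance between cap_c and seat below 0.012 m and angle between cap_c's own z axis and vertical below 0.06 rad and angle between the x axis of cap_c and the x axis of seat, either way round below 0.6 rad and (z of cap_c in the frame of seat between 0.057 and 0.063 m or z of cap_c in the frame of seat between 0.093 and 0.099 m or z of cap_c in the frame of seat between 0.129 and 0.135 m or z of cap_c in the frame of seat between 0.165 and 0.171 m or z of cap_c in the frame of seat between 0.201 and 0.207 m) and linear speed of cap below 0.02 m/s); the robot touches nothing.
It fails at once if the jar is tipped (angle between jar_c's own z axis and vertical above 0.6 rad).
It fails at once if one of the bystanders is pushed away by more than 5 cm (distance of any of bulb, gauge, beaker, jarlid, marker, eraser from where it was at the start of the episode above 0.05 m).
Of pot0, pot1, pot2, pot3, pot4 only 3 to 5 are there at a start; the rules pass over those that are not, and their reading is None.
At some moment in a run one of pot0, pot1, pot2, pot3, pot4, cap may be knocked a few centimetres aside while the robot is not near it.
It also fails if it takes over 210 s, if anything falls off the work surface, if the arm or the gripper's body presses on something with over 40 N, if the wrist force passes 120 N, or if a joint passes its speed limit or range.

ROBOT

A 7-joint arm with a two-finger parallel gripper is mounted at the origin on the work surface. World frame = base frame: x ahead of the robot, y to its left, z up, the work surface at z = 0. Lengths are in mm, angles in rad, forces in N, time in s.
With the tool pointing down it reaches from about 400 to 850 mm from the base axis. Payload 4.5 kg.
Tool frame: the origin (TCP) lies at the very end of the fingers, on their centre line; the grasp point (between the pads) lies 19 mm behind it; z points along the fingers, y is the direction in which the jaws open and shut (so a half turn about z gives the same grasp; the last joint's range is limited). The gripper opens to 85 mm and grips with 20 to 120 N. Pads are 22 mm wide; open, the fingers measure 114 mm over their backs; the gripper's body (76 mm by 85 mm) begins 54 mm behind the grasp point. The pads swing forward as they close: fully open they stand 13 mm farther back than shut.
Start: joints at [-1.166, 0.689, -0.195, 1.565, 0.157, 0.902, -0.215], TCP at [226.458, 582.555, 231.317] pointing down, gripper open.
Joint ranges: [-3.01, 3.01], [-0.46, 2.08], [-1.47, 1.51], [0.13, 2.56], [-1, 4.14], [0.04, 2.09], [-2.66, 2.66]. Speed limits (rad/s): [2.57, 2.57, 3.14, 3.14, 3.14, 3.14, 3.14].

INTERFACE

Orientations are given as a rotation vector (axis times angle).
In Python, from rig import arm gives the robot as it stands.
- The arm moves only by the shell command python3 -m pendant 'ROWS' [FORCE]. ROWS is JSON, a list of rows, each an object with "twist": the turn, a rotation vector about the world's x, y, z in rad, a list of three; "offset": the shift along the world's x, y, z in m, a list of three; "claw": the finger opening in m, from 0 to 0.0854. A call has exactly 10 rows; each row shifts and turns the commanded pose from where the row before left it; what a row does not reach is not made up. A row lasts 1/10 s, in which the tool goes at most 50 mm and 8.59 degrees, less where a joint would pass 70% of its speed; a pose out of reach is approached as far as the arm can. A call with a gripper value outside its range is refused whole. The fingers move at their own pace and stop on an object; FORCE is the grip in N (left out, the last holds). Time passes only in rows, so rows that do not move let the fingers close, or fill a call up. It gives the time, the measured TCP pose, the force and the opening at its end, in the units of the state.
- arm.state(): the state, without advancing time (a new reading comes with each control period).
- arm.grab_frame(name): name is "side" or "top" or "wrist"; returns the picture (480x640x3 uint8, red, green, blue); there is no depth.
- arm.get_calibration(name): a dict with "mtx" (3x3 intrinsics, pixels), "world_from_camera" (4x4, takes a point from camera to world coordinates); the wrist camera has in their place "tool_from_camera" (4x4, takes a point from camera to tool coordinates, whose origin is the TCP and whose axes are the flange's). Camera axes: x right, y down, z forward; pixel columns grow to the right and rows downward; lengths in mm; the calibration is good to about 2 mm. A picture is of the moment at which its call begins: read the wrist's pose just before it. get_calibration takes no time and is no camera call.
- arm.finish_job(): hands the job in, once; it reports no verdict.
The state is a dict: "time": time; "joint_positions": joint angles; "qvel": joint speeds; "tau": joint torques, N m; "tcp_pos": TCP position; "orientation": TCP orientation; "ft_force": force on the tool from outside, world axes, zero at the start; "wrist_torque": the same for the moment, N m; "width": opening from 0.0 (shut) to 1.0 (fully open).
Only numpy, scipy, OpenCV 4.12 (cv2) and the standard library are available. Lean on these libraries where they do the work, as an engineer would, in place of code of your own. Each camera call takes 0.05 s, during which the arm holds its last target.

## Working session

There is one attempt and no reset: what is moved stays moved. The work goes in short steps, Python scripts to look and compute and a shell command to move; the robot and the scene stay as the last step left them, time stands still between calls to the robot, and variables do not carry over. Pictures are saved under pics/ and viewed, and the job is handed in when it is done.

```bash
ls; mkdir -p pics
python3 - <<'E'
from rig import arm
import cv2,numpy as np
np.set_printoptions(suppress=True,precision=3)
print(arm.state())
for n in ["side","top","wrist"]:
    f=arm.grab_frame(n); cv2.imwrite(f"pics/{n}0.png",f[:,:,::-1]); print(n,arm.get_calibration(n))
E
```

```text
pics
{'time': 0.0, 'joint_positions': array([-1.166,  0.69 , -0.195,  1.566,  0.157,  0.903, -0.215]), 'qvel': array([ 0.   ,  0.001,  0.001, -0.001,  0.001, -0.002, -0.001]), 'tau': array([ -0.   , -53.96 ,  -1.266, -15.854,   0.009,   0.009,   0.   ]), 'tcp_pos': array([226.259, 581.89 , 230.47 ]), 'orientation': array([-0.579, -3.088,  0.003]), 'ft_force': array([0.138, 0.421, 0.338]), 'wrist_torque': array([ 0.086, -0.003,  0.034]), 'width': 0.9990614977757573}
side {'mtx': array([[433.242,   0.   , 304.241],
       [  0.   , 433.242, 236.941],
       [  0.   ,   0.   ,   1.   ]]), 'world_from_camera': array([[   0.94 ,   -0.21 ,    0.27 ,  297.757],
       [  -0.342,   -0.569,    0.748, -630.108],
       [  -0.004,   -0.795,   -0.606,  599.444],
       [   0.   ,    0.   ,    0.   ,    1.   ]])}
top {'mtx': array([[450.54 ,   0.   , 320.816],
       [  0.   , 450.54 , 242.624],
       [  0.   ,   0.   ,   1.   ]]), 'world_from_camera': array([[  -0.001,   -0.989,    0.149,  351.498],
       [  -1.   ,    0.002,    0.004,    5.808],
       [  -0.004,   -0.149,   -0.989, 1174.169],
       [   0.   ,    0.   ,    0.   ,    1.   ]])}
wrist {'mtx': array([[383.774,   0.   , 324.216],
       [  0.   , 383.774, 242.635],
       [  0.   ,   0.   ,   1.   ]]), 'tool_from_camera': array([[   0.   ,   -0.965,   -0.263,   66.741],
       [   1.   ,    0.   ,   -0.001,    0.582],
       [   0.001,   -0.263,    0.965, -143.435],
       [   0.   ,    0.   ,    0.   ,    1.   ]])}
```

View pics/top0.png

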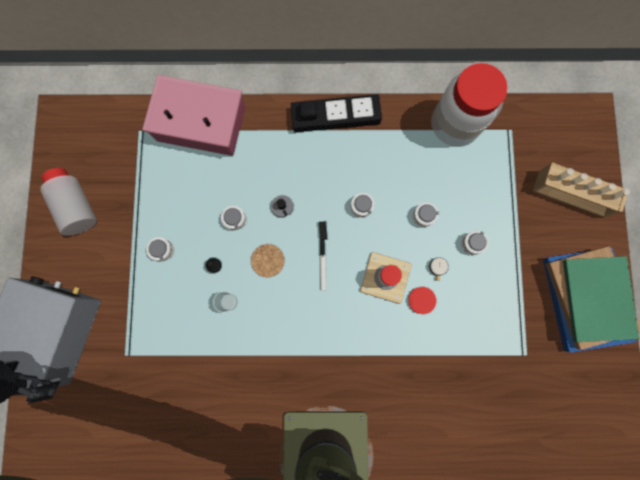

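View pics/side0.png

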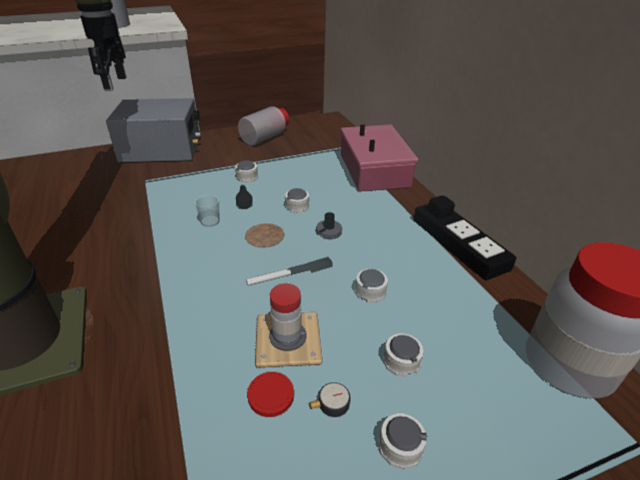

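View pics/wrist0.png

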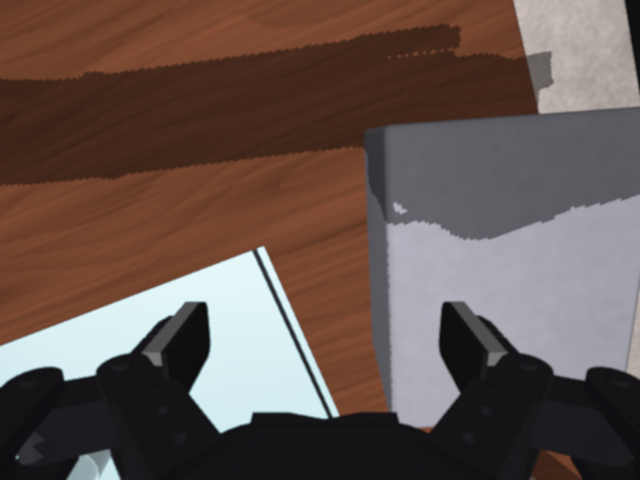

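The top view shows five pots at about (159,249), (233,217), (362,205), (426,214) and (475,242). The cap is at (282,206), the mat at (268,261), and the base with the jar at (387,278). The side view agrees.

```bash
cat > h.py <<'E'
import numpy as np,cv2
from scipy.spatial.transform import Rotation as R
np.set_printoptions(suppress=True,precision=3)
from rig import arm
def ray(name,st=None):
    c=arm.get_calibration(name); K=np.array(c['mtx'])
    if name!='wrist': T=np.array(c['world_from_camera'])
    else:
        W=np.eye(4); W[:3,:3]=R.from_rotvec(st['orientation']).as_matrix(); W[:3,3]=st['tcp_pos']
        T=W@np.array(c['tool_from_camera'])
    return K,T
def pix2plane(name,uv,z,st=None):
    K,T=ray(name,st); uv=np.atleast_2d(np.array(uv,float))
    d=np.c_[(uv[:,0]-K[0,2])/K[0,0],(uv[:,1]-K[1,2])/K[1,1],np.ones(len(uv))]@T[:3,:3].T
    s=(z-T[2,3])/d[:,2]
    return T[:3,3]+d*s[:,None]
def proj(name,P,st=None):
    K,T=ray(name,st); P=np.atleast_2d(P); q=(P-T[:3,3])@T[:3,:3]
    q=q@K.T; return q[:,:2]/q[:,2:]
def snap(name,fn):
    st=arm.state(); f=arm.grab_frame(name); cv2.imwrite(f'pics/{fn}.png',f[:,:,::-1])
    return st,f
def tool(st):
    M=R.from_rotvec(st['orientation']).as_matrix()
    return st['tcp_pos'],np.degrees(np.arctan2(M[1,1],M[0,1])),M[:,2]
def blobs(mask,amin,amax):
    n,l,s,c=cv2.connectedComponentsWithStats(mask.astype(np.uint8))
    return [(i,s[i],c[i]) for i in range(1,n) if amin<s[i][4]<amax],l
E
python3 - <<'E'
from h import *
f=cv2.imread('pics/top0.png')
cv2.imwrite('pics/top0z.png',cv2.resize(f[180:320,130:330],None,fx=4,fy=4,interpolation=cv2.INTER_CUBIC))
cv2.imwrite('pics/top0y.png',cv2.resize(f[180:320,310:510],None,fx=4,fy=4,interpolation=cv2.INTER_CUBIC))
for n,p,z in [('p0',(159,249),40),('p1',(233,217),40),('p2',(362,205),40),('p3',(426,214),40),('p4',(475,242),40),('cap',(282,206),14),('base',(386,278),14),('jar',(391,275),115),('mat',(268,261),4),('bulb',(214,265),30),('beak',(227,302),40),('gauge',(439,267),20),('lid',(422,300),14),('mk',(323,255),10)]:
    print(n,pix2plane('top',p,z)[0][:2])
s=arm.state();print(tool(s))
E
```

```text
p0 [506.308 421.856]
p1 [588.997 235.776]
p2 [619.928 -96.052]
p3 [ 595.941 -259.984]
p4 [ 523.023 -381.863]
cap [623.793 112.55 ]
base [ 433.674 -157.29 ]
jar [ 433.552 -154.995]
mat [479.152 148.31 ]
bulb [466.256 282.823]
beak [372.42  244.713]
gauge [ 461.293 -293.053]
lid [ 377.426 -247.876]
mk [493.984   4.647]
(array([226.327, 582.054, 230.687]), np.float64(68.76167338110142), array([-0.   , -0.001, -1.   ]))
```

```bash
true
```

```text
(no output)
```

View pics/top0z.png

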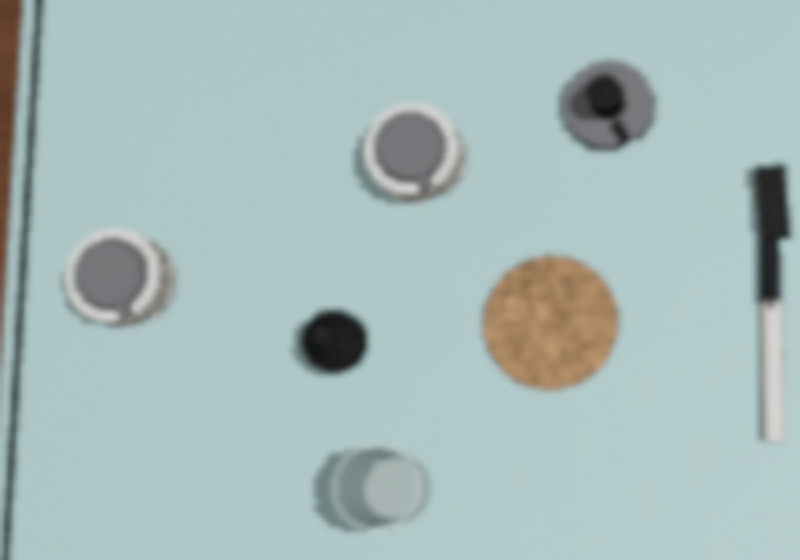

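View pics/top0y.png

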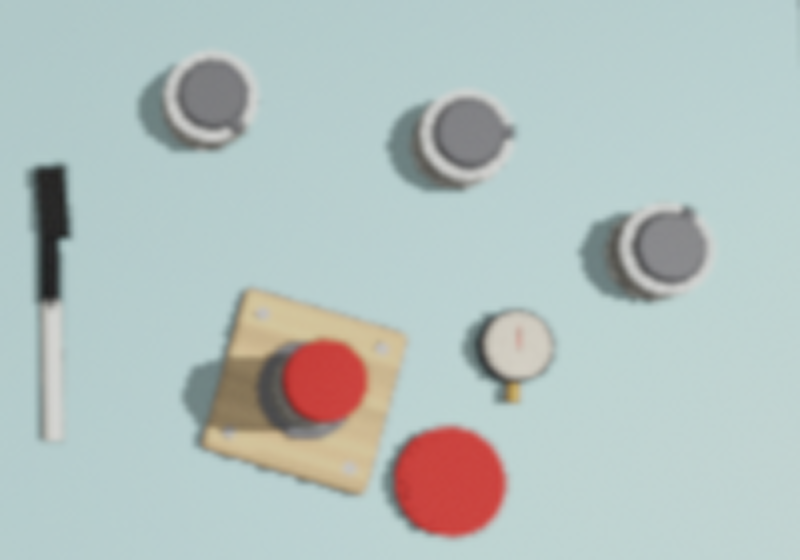

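Run:
```python
from h import *
for n in ['top','side']:
    f=cv2.imread(f'pics/{n}0.png').astype(int); B,G,Rr=f[...,0],f[...,1],f[...,2]
    red=(Rr>130)&(G<90)&(B<90)
    bl,l=blobs(red,50,4000)
    for i,s,c in bl: print(n,'red',s,c,pix2plane(n,c,115)[0])
    cork=(Rr-B>30)&(Rr>120)&(G>80)&(Rr<225)
    bl,l=blobs(cork,200,4000)
    for i,s,c in bl: print(n,'cork',s,c,pix2plane(n,c,4)[0])
    # boss discs: dark grey neutral
    g=(abs(Rr-B)<25)&(Rr>60)&(Rr<140)
    bl,l=blobs(g,60,1200)
    for i,s,c in bl: print(n,'grey',s,c,pix2plane(n,c,43)[0])
```

```text
top red [ 457   63   51   47 1831] [481.916  86.531] [ 905.4  -393.93  115.  ]
top red [ 42 168  24  14 194] [ 52.314 173.222] [683.051 664.8   115.   ]
top red [381 266  20  20 317] [390.442 274.937] [ 433.702 -153.687  115.   ]
top red [409 288  26  25 548] [421.462 300.075] [ 374.997 -224.532  115.   ]
top cork [ 545  162   82   50 1686] [586.029 187.192] [ 675.965 -697.821    4.   ]
top cork [251 244  33  33 856] [267.183 260.216] [481.213 150.478   4.   ]
top cork [567 246  47  13 283] [595.205 253.565] [ 497.428 -705.949    4.   ]
top cork [ 361  253   50   50 1190] [385.592 277.811] [ 434.873 -157.648    4.   ]
top cork [551 261  13  36 208] [557.466 275.067] [ 441.409 -603.205    4.   ]
top grey [262  93 161   2 171] [343.842  93.058] [925.594 -51.756  43.   ]
top grey [33 94 47 53 95] [ 45.432 108.526] [884.139 743.659  43.   ]
top grey [351  97  23  22  87] [361.77  107.391] [884.904 -99.049  43.   ]
top grey [325  99  23  22  85] [335.859 109.812] [878.293 -30.147  43.   ]
top grey [286 129  62   5 101] [313.248 130.495] [820.733  29.834  43.   ]
top grey [ 41 176  56  60 
[... 2452 characters left out ...]
268  37  36 731] [369.109 284.223] [ 608.543 -120.812   43.   ]
side grey [ 265  295   41   56 1169] [286.794 329.199] [ 431.974 -170.241   43.   ]
side grey [390 335  30  29 586] [405.3   347.498] [ 596.658 -270.705   43.   ]
side grey [378 340  45  38 461] [394.221 361.935] [ 566.578 -288.829   43.   ]
side grey [316 382  35  28 132] [333.432 394.811] [ 456.885 -308.575   43.   ]
side grey [248 397  46  21  66] [271.561 410.894] [ 366.506 -301.946   43.   ]
side grey [373 416  53  54 630] [390.016 448.39 ] [ 495.141 -404.819   43.   ]
side grey [386 416  41  35 981] [405.151 433.524] [ 523.696 -394.155   43.   ]
side grey [585 454  55  26  88] [612.091 466.807] [ 743.37  -520.329   43.   ]
```

```bash
python3 -m pendant '[{"twist":[0,0,-0.077],"offset":[0.023,-0.042,0],"claw":0.085},{"twist":[0,0,-0.077],"offset":[0.023,-0.043,0],"claw":0.085},{"twist":[0,0,-0.077],"offset":[0.023,-0.043,0],"claw":0.085},{"twist":[0,0,-0.077],"offset":[0.023,-0.043,0],"claw":0.085},{"twist":[0,0,-0.077],"offset":[0.023,-0.043,0],"claw":0.085},{"twist":[0,0,-0.077],"offset":[0.023,-0.043,0],"claw":0.085},{"twist":[0,0,-0.077],"offset":[0.023,-0.043,0],"claw":0.085},{"twist":[0,0,-0.077],"offset":[0.023,-0.043,0],"claw":0.085},{"twist":[0,0,-0.077],"offset":[0.023,-0.043,0],"claw":0.085},{"twist":[0,0,-0.077],"offset":[0.023,-0.043,0],"claw":0.085}]' 30
python3 -m pendant '[{"twist":[0,0,-0.077],"offset":[-0.003,-0.030,0],"claw":0.085},{"twist":[0,0,-0.077],"offset":[-0.003,-0.030,0],"claw":0.085},{"twist":[0,0,-0.077],"offset":[-0.003,-0.030,0],"claw":0.085},{"twist":[0,0,-0.077],"offset":[-0.003,-0.030,0],"claw":0.085},{"twist":[0,0,-0.077],"offset":[-0.003,-0.030,0],"claw":0.085},{"twist":[0,0,-0.077],"offset":[-0.003,-0.030,0],"claw":0.085},{"twist":[0,0,-0.077],"offset":[-0.003,-0.030,0],"claw":0.085},{"twist":[0,0,-0.077],"offset":[-0.003,-0.030,0],"claw":0.085},{"twist":[0,0,-0.077],"offset":[-0.003,-0.030,0],"claw":0.085},{"twist":[0,0,-0.077],"offset":[0,-0.030,0],"claw":0.085}]'
python3 -c "
from h import *
s,f=snap('wrist','w1'); print(tool(s),s['joint_positions'])"
```

```text
time: 1.15
tcp_pos: [457.1, 151.8, 231.3]
orientation: [-1.7, -2.642, -0.0]
ft_force: [0.7, 0.3, 0.3]
width: 0.993
time: 2.15
tcp_pos: [428.8, -147.5, 231.3]
orientation: [-2.568, -1.809, 0.0]
ft_force: [0.9, -0.4, 0.3]
width: 0.995
(array([ 428.77 , -147.519,  231.262]), np.float64(-19.66153645233961), array([-0.001,  0.   , -1.   ])) [ 0.128  0.477  0.153  2.073 -0.125  0.601  0.024]
```

View pics/w1.png

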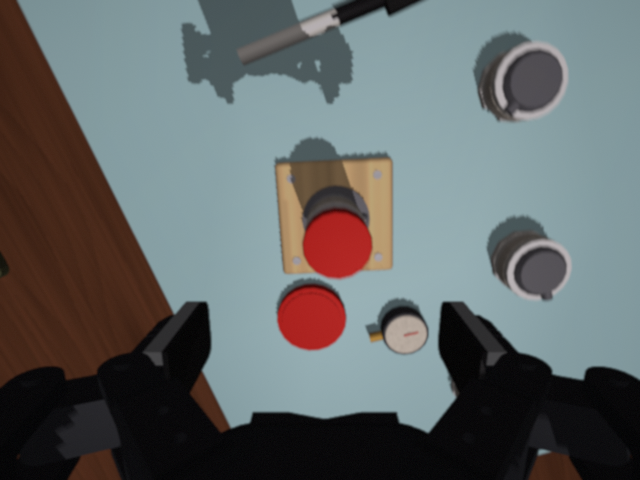

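The jar's lid is at (337,244) in the wrist view and the base is behind it. I'll compute the lid position.

Run:
```python
from h import *
s=arm.state()
f=cv2.imread('pics/w1.png').astype(int); B,G,Rr=f[...,0],f[...,1],f[...,2]
bl,l=blobs((Rr>130)&(G<70)&(B<70),500,9000)
for i,t,c in bl: print(t,c,pix2plane('wrist',c,115,s)[0])
print(proj('wrist',[[428.8,-147.5,231.3]],s))
```

```text
[ 303  213   69   65 3463] [336.914 244.647] [ 435.311 -162.326  115.   ]
[ 278  288   67   61 3229] [311.132 318.119] [ 398.164 -209.156  115.   ]
[[319.022 295.737]]
```

```bash
python3 -m pendant '[{"twist":[0,0,0],"offset":[0.003,-0.005,-0.020],"claw":0.085},{"twist":[0,0,0],"offset":[0.002,-0.0055,-0.030],"claw":0.085},{"twist":[0,0,0],"offset":[0,0,-0.04],"claw":0.085},{"twist":[0,0,0],"offset":[0,0,-0.04],"claw":0.085},{"twist":[0,0,0],"offset":[0,0,-0.030],"claw":0.085},{"twist":[0,0,0],"offset":[0,0,-0.011],"claw":0.085},{"twist":[0,0,0],"offset":[0,0,0],"claw":0.085},{"twist":[0,0,0],"offset":[0,0,0],"claw":0.04},{"twist":[0,0,0],"offset":[0,0,0],"claw":0.03},{"twist":[0,0,0],"offset":[0,0,0],"claw":0.03}]' 30
python3 -c "
from h import *
s,f=snap('side','s1'); print(tool(s),s['width'],s['ft_force'])
cv2.imwrite('pics/s1z.png',cv2.resize(f[200:420,180:420,::-1],None,fx=2.5,fy=2.5))"
```

```text
time: 3.2
tcp_pos: [435.3, -157.2, 61.8]
orientation: [2.563, 1.813, 0.003]
ft_force: [-0.5, -0.4, 4.3]
width: 0.578
(array([ 435.281, -157.175,   61.773]), np.float64(-19.47087671715983), array([ 0.003, -0.001, -1.   ])) 0.5779205434539347 [-0.499 -0.41   4.336]
```

View pics/s1z.png

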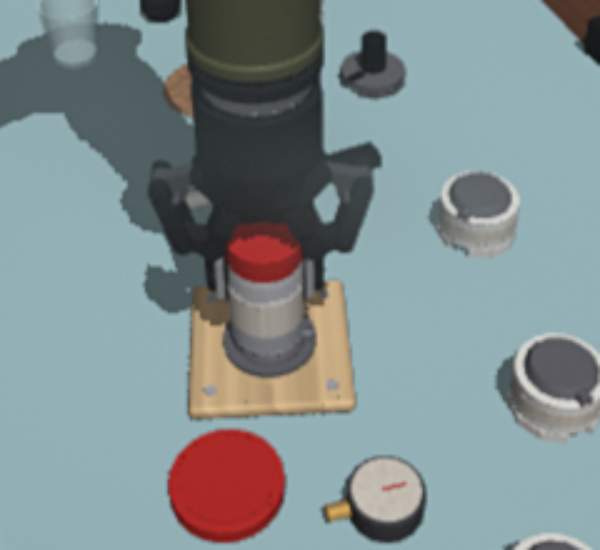

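```bash
python3 -m pendant '[{"twist":[0,0,0],"offset":[0,0,0.010],"claw":0.03},{"twist":[0,0,0],"offset":[0,0,0.025],"claw":0.03},{"twist":[0,0,0],"offset":[0,0.010,0.025],"claw":0.03},{"twist":[0,0,0],"offset":[0.005,0.025,0],"claw":0.03},{"twist":[0,0,0],"offset":[0.005,0.040,0],"claw":0.03},{"twist":[0,0,0],"offset":[0.005,0.045,0],"claw":0.03},{"twist":[0,0,0],"offset":[0.005,0.045,0],"claw":0.03},{"twist":[0,0,0],"offset":[0.005,0.045,0],"claw":0.03},{"twist":[0,0,0],"offset":[0.005,0.040,0],"claw":0.03},{"twist":[0,0,0],"offset":[0.005,0.030,0],"claw":0.03}]'
python3 -m pendant '[{"twist":[0,0,0],"offset":[0.005,0.015,0],"claw":0.03},{"twist":[0,0,0],"offset":[0.004,0.010,0],"claw":0.03},{"twist":[0,0,0],"offset":[0,0,-0.015],"claw":0.03},{"twist":[0,0,0],"offset":[0,0,-0.025],"claw":0.03},{"twist":[0,0,0],"offset":[0,0,-0.020],"claw":0.03},{"twist":[0,0,0],"offset":[0,0,-0.010],"claw":0.03},{"twist":[0,0,0],"offset":[0,0,-0.004],"claw":0.03},{"twist":[0,0,0],"offset":[0,0,0],"claw":0.03},{"twist":[0,0,0],"offset":[0,0,0],"claw":0.03},{"twist":[0,0,0],"offset":[0,0,0],"claw":0.03}]'
python3 -c "
from h import *
s,f=snap('side','s2'); print(tool(s),s['width'],s['ft_force'])
cv2.imwrite('pics/s2z.png',cv2.resize(f[100:320,180:420,::-1],None,fx=2.5,fy=2.5))"
```

```text
time: 4.25
tcp_pos: [469.2, 126.8, 121.3]
orientation: [-2.561, -1.817, -0.003]
ft_force: [1.1, 1.0, -2.0]
width: 0.574
time: 5.25
tcp_pos: [479.0, 148.2, 47.1]
orientation: [2.565, 1.813, 0.002]
ft_force: [0.1, 0.1, -0.8]
width: 0.578
(array([479.009, 148.167,  47.117]), np.float64(-19.48426560459887), array([ 0.002,  0.   , -1.   ])) 0.5776702444017635 [ 0.095  0.054 -0.761]
```

View pics/s2z.png

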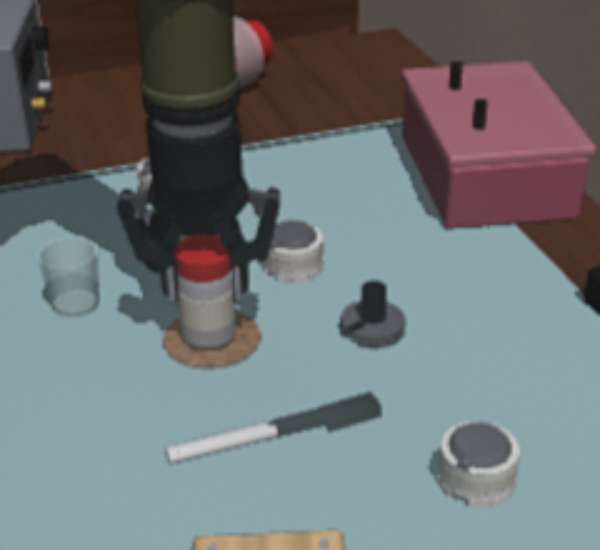

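```bash
python3 -m pendant '[{"twist":[0,0,0],"offset":[0,0,-0.003],"claw":0.03},{"twist":[0,0,0],"offset":[0,0,-0.002],"claw":0.03},{"twist":[0,0,0],"offset":[0,0,-0.001],"claw":0.03},{"twist":[0,0,0],"offset":[0,0,0],"claw":0.03},{"twist":[0,0,0],"offset":[0,0,0],"claw":0.052},{"twist":[0,0,0],"offset":[0,0,0],"claw":0.06},{"twist":[0,0,0],"offset":[0,0,0],"claw":0.085},{"twist":[0,0,0],"offset":[0,0,0],"claw":0.085},{"twist":[0,0,0],"offset":[0,0,0.01],"claw":0.085},{"twist":[0,0,0],"offset":[0,0,0.03],"claw":0.085}]'
python3 -m pendant '[{"twist":[0,0,0],"offset":[0,0,0.04],"claw":0.085},{"twist":[0,0,0],"offset":[0,0,0.04],"claw":0.085},{"twist":[0,0,0],"offset":[0,0,0.04],"claw":0.085},{"twist":[0,0,0],"offset":[0,-0.02,0.01],"claw":0.085},{"twist":[0,0,0],"offset":[-0.005,-0.045,0],"claw":0.085},{"twist":[0,0,0],"offset":[-0.005,-0.045,0],"claw":0.085},{"twist":[0,0,0],"offset":[-0.005,-0.045,0],"claw":0.085},{"twist":[0,0,0],"offset":[-0.005,-0.045,0],"claw":0.085},{"twist":[0,0,0],"offset":[-0.005,-0.045,0],"claw":0.085},{"twist":[0,0,0],"offset":[-0.005,-0.045,0],"claw":0.085}]'
python3 -c "
from h import *
s,f=snap('side','s3'); print(tool(s),s['width'],s['ft_force'])
s,f=snap('wrist','w3'); print(tool(s))"
```

```text
time: 6.3
tcp_pos: [477.0, 147.6, 79.5]
orientation: [-2.564, -1.813, 0.007]
ft_force: [-0.8, -1.0, 0.3]
width: 0.997
time: 7.3
tcp_pos: [447.8, -143.6, 211.0]
orientation: [2.565, 1.813, 0.001]
ft_force: [1.6, 0.2, -0.1]
width: 0.999
(array([ 447.817, -143.622,  211.015]), np.float64(-19.47803730646799), array([ 0.001,  0.   , -1.   ])) 0.9985279666930361 [ 1.643  0.232 -0.137]
(array([ 446.247, -153.876,  211.685]), np.float64(-20.23417195484568), array([ 0.002, -0.008, -1.   ]))
```

View pics/s3.png

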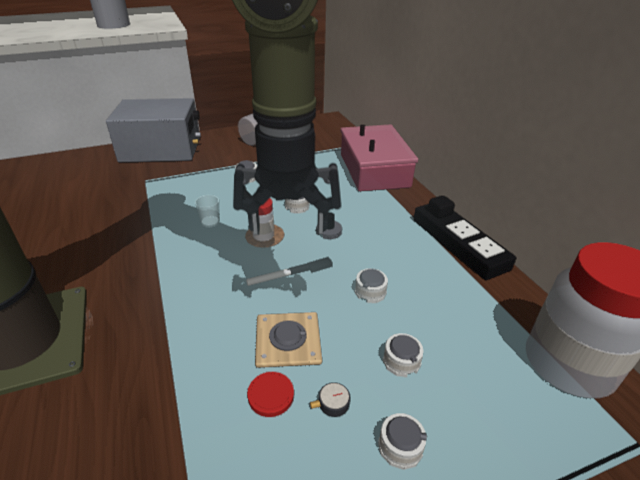

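View pics/w3.png

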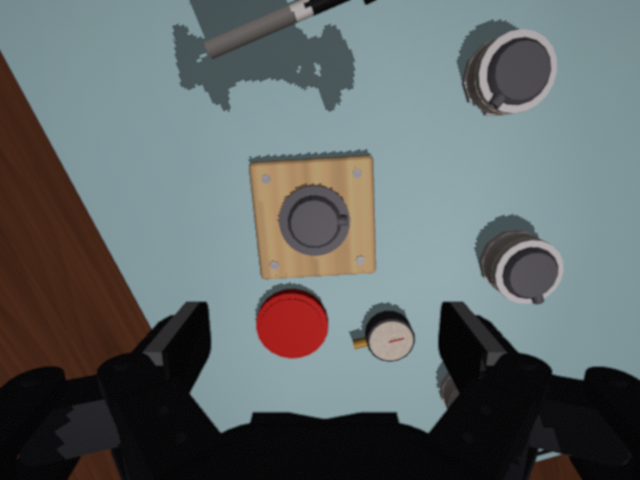

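The jar stands on the mat. In the wrist view the base boss is at (314,221), and its key points right to (345,218).

Run:
```python
from h import *
s,f=snap('wrist','w4'); print(tool(s),s['qvel'])
import pickle; pickle.dump(s,open('w4.pkl','wb'))
cv2.imwrite('pics/w4z.png',cv2.resize(f[140:300,220:420,::-1],None,fx=4,fy=4,interpolation=cv2.INTER_CUBIC))
cv2.imwrite('pics/w4y.png',cv2.resize(f[10:320,400:600,::-1],None,fx=2.5,fy=2.5,interpolation=cv2.INTER_CUBIC)[:,:,:][:600*1])
```

```text
(array([ 446.762, -149.901,  211.462]), np.float64(-20.21298184430366), array([ 0.001, -0.005, -1.   ])) [-0.095 -0.001 -0.084  0.015 -0.037  0.016 -0.058]
```

View pics/w4z.png

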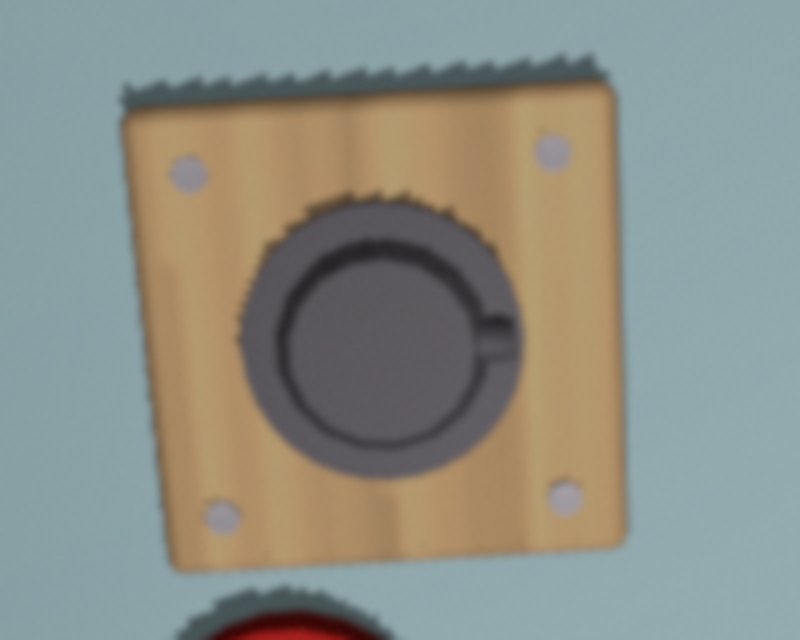

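View pics/w4y.png

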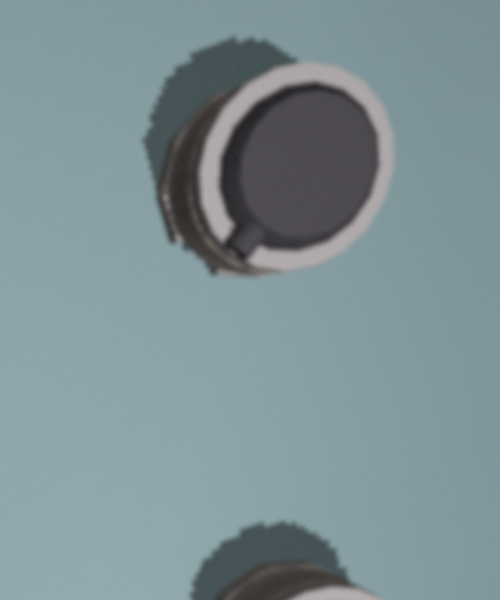

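Run:
```python
from h import *
import pickle; s=pickle.load(open('w4.pkl','rb'))
c=lambda x,y:(220+x/4-.375,140+y/4-.375)
print('boss',pix2plane('wrist',c(383,347),25,s), 'pad',pix2plane('wrist',c(382,340),18,s))
C=pix2plane('wrist',c(383,347),25,s)[0]
for k in [(497,338),(497,343),(515,340)]:
    d=pix2plane('wrist',c(*k),24,s)[0]-C; print(np.degrees(np.arctan2(d[1],d[0])),np.hypot(*d[:2]))
S=pix2plane('wrist',[c(189,174),c(553,152),c(566,498),c(223,518)],14,s); print(S.mean(0))
for a,b in [(0,1),(3,2),(3,0),(2,1)]:
    d=S[b]-S[a]; print(np.degrees(np.arctan2(d[1],d[0])),np.hypot(*d[:2]))
# top view check
print(pix2plane('top',(385.6,277.8),14)[0], pix2plane('side',(288.7,345.1),14)[0])
```

```text
boss [[ 436.501 -155.965   25.   ]] pad [[ 436.149 -155.861   18.   ]]
-16.125321804219954 25.20910134995771
-18.697452053326565 25.169581259885568
-17.5715694103839 29.15613275845855
[ 435.855 -156.942   14.   ]
-16.78057280902201 80.39671105568814
-16.716432792815286 80.58595564577945
73.18220514144933 80.53334646037953
73.3169171926809 80.44323362574865
[ 434.189 -156.273   14.   ] [ 431.231 -180.114   14.   ]
```

```bash
cat > pot.py <<'E'
# measure pot under the wrist camera: centre and key azimuth
import sys
from h import *
def measure(fn,guess,zt=43,zr=36,base=-16.8,seat=(436,-156.2),name='wrist'):
    s,f=snap(name,fn)
    g=f.astype(int); v=g.max(2); 
    dark=((v<135)&(g.max(2)-g.min(2)<22)).astype(np.uint8)
    white=((g.min(2)>150)&(g.max(2)-g.min(2)<40)).astype(np.uint8)
    uv0=proj(name,[[*guess,zr]],s)[0]
    H,W=v.shape; yy,xx=np.mgrid[:H,:W]; pts=np.c_[xx.ravel(),yy.ravel()]
    P=pix2plane(name,pts,zr,s)[:,:2].reshape(H,W,2)
    near=np.hypot(*(P-np.array(guess)).transpose(2,0,1))<50
    n,l,st,cc=cv2.connectedComponentsWithStats((white.astype(bool)&near).astype(np.uint8))
    i=1+np.argmax(st[1:,4]); 
    cs,_=cv2.findContours((l==i).astype(np.uint8),cv2.RETR_EXTERNAL,cv2.CHAIN_APPROX_NONE)
    ct=max(cs,key=cv2.contourArea); h=cv2.convexHull(ct)[:,0]
    hp=pix2plane(name,h,zr,s)[:,:2]
    A=np.c_[2*hp,np.ones(len(hp))]; 
    for _ in range(4):
        x=np.linalg.lstsq(A,(hp**2).sum(1),rcond=None)[0]; c=x[:2]; r=np.sqrt(x[2]+c@c)
        e=np.abs(np.hypot(*(hp-c).T)-r); k=e<max(1.5,np.median(e)*2); hp=hp[k];A=A[k]
    Pk=pix2plane(name,pts,zt-1,s)[:,:2].reshape(H,W,2)-c
    rr=np.hypot(Pk[...,0],Pk[...,1]); m=dark.astype(bool)&(rr>24.5)&(rr<29)
    a=np.arctan2(Pk[...,1][m],Pk[...,0][m]); az=np.arctan2(np.sin(a).sum(),np.cos(a).sum())
    sp=np.degrees(np.std((a-az+np.pi)%(2*np.pi)-np.pi))
    out=f[:,:,::-1].copy(); 
    q=proj(name,[[*c,zr],[c[0]+30*np.cos(az),c[1]+30*np.sin(az),zt]],s).astype(int)
    cv2.circle(out,tuple(map(int,q[0])),2,(0,0,255),-1); cv2.line(out,tuple(map(int,q[0])),tuple(map(int,q[1])),(0,255,0),1)
    x0,y0=[int(max(0,t-75)) for t in uv0]
    cv2.imwrite(f'pics/{fn}z.png',cv2.resize(out[y0:y0+150,x0:x0+150],None,fx=3,fy=3,interpolation=cv2.INTER_CUBIC))
    t,yaw,zv=tool(s); kz=np.degrees(az)
    print('tcp',t,'yaw',yaw,'vmax',np.abs(s['qvel']).max(),'j7',s['joint_positions'][6]); print('centre',c,'r',r,'key az',kz,'sd',sp,'n',m.sum())
    d=(base-kz+180)%360-180
    print('turn needed',d,'deg; to pot',c-t[:2],' pot to seat',np.array(seat)-c)
if __name__=='__main__':
    measure(sys.argv[1],(float(sys.argv[2]),float(sys.argv[3])))
E
python3 -m pendant '[{"twist":[0,0,0],"offset":[0.025,0.008,0],"claw":0.085},{"twist":[0,0,0],"offset":[0.030,0.010,-0.010],"claw":0.085},{"twist":[0,0,0],"offset":[0.035,0.010,-0.015],"claw":0.085},{"twist":[0,0,0],"offset":[0.035,0.010,-0.015],"claw":0.085},{"twist":[0,0,0],"offset":[0.030,0.010,-0.015],"claw":0.085},{"twist":[0,0,0],"offset":[0.019,0.005,-0.006],"claw":0.085},{"twist":[0,0,0],"offset":[0,0,0],"claw":0.085},{"twist":[0,0,0],"offset":[0,0,0],"claw":0.085},{"twist":[0,0,0],"offset":[0,0,0],"claw":0.085},{"twist":[0,0,0],"offset":[0,0,0],"claw":0.085}]'
python3 pot.py w5 622 -97
```

```text
time: 8.45
tcp_pos: [621.6, -89.5, 150.1]
orientation: [2.566, 1.812, -0.0]
ft_force: [-0.2, -0.1, -0.4]
width: 0.995
tcp [621.558 -89.479 150.091] yaw -19.539393806595466 vmax 0.008705483042135597 j7 -0.027104026820142887
centre [625.237 -98.335] r 29.7940801472839 key az 150.65892211675177 sd 70.53481464471152 n 165
turn needed -167.45892211675178 deg; to pot [ 3.679 -8.856]  pot to seat [-189.237  -57.865]
```

View pics/w5z.png

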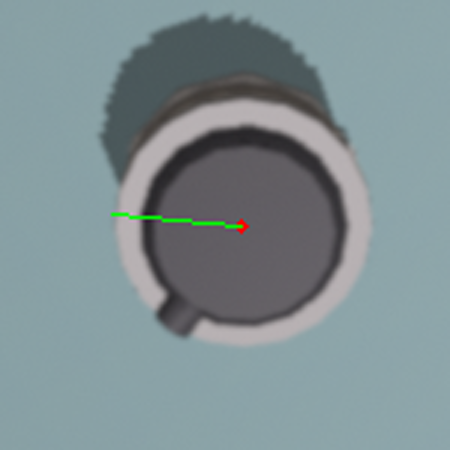

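View pics/w5.png

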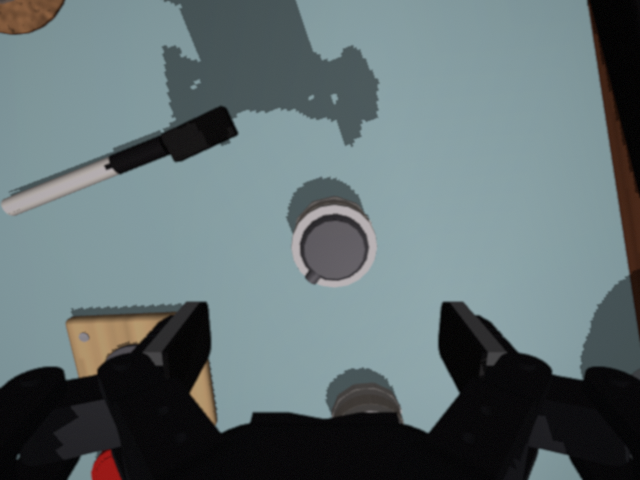

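The fit centre is right. The key, at lower left (180,315) in the crop, got mixed with the side wall, so I'll restrict the mask to the boss component.

```bash
python3 - <<'E'
t=open('pot.py').read()
t=t.replace("    Pk=pix2plane","    ci=proj(name,[[*c,zt]],s)[0].astype(int); n2,l2=cv2.connectedComponents(dark,connectivity=4); dark=(l2==l2[ci[1],ci[0]])\n    Pk=pix2plane",1).replace("(rr<29)","(rr<29.5)")
open('pot.py','w').write(t)
E
python3 pot.py w6 622 -97
```

```text
tcp [621.764 -89.43  150.045] yaw -19.535332808371706 vmax 0.005724835259853905 j7 -0.027099206019464275
centre [625.477 -98.299] r 29.835869146789193 key az 160.42602133877585 sd 68.52365542327465 n 166
turn needed -177.22602133877587 deg; to pot [ 3.712 -8.869]  pot to seat [-189.477  -57.901]
```

View pics/w6z.png

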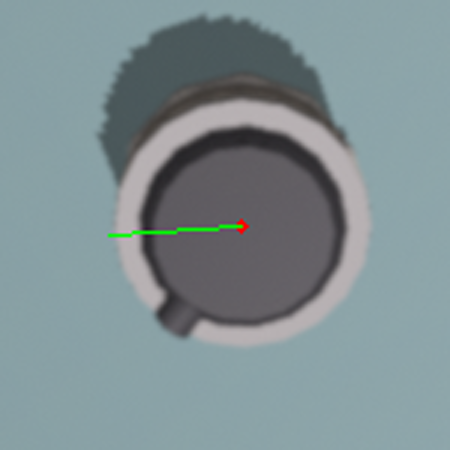

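```bash
sed -i 's/(rr>24.5)&(rr<29.5)/(rr>26.8)\&(rr<29.5)/' pot.py; python3 pot.py w7 622 -97
```

```text
tcp [621.962 -89.348 149.945] yaw -19.526366424394297 vmax 0.0066443545347358406 j7 -0.02710622410668692
centre [625.337 -98.344] r 29.837064529063838 key az -147.06164499420095 sd 5.651857442867624 n 39
turn needed 130.26164499420094 deg; to pot [ 3.375 -8.996]  pot to seat [-189.337  -57.856]
```

View pics/w7z.png

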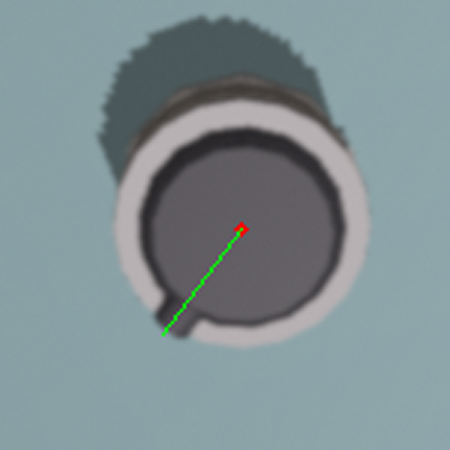

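```bash
python3 -m pendant '[{"twist":[0,0,-0.12],"offset":[0.003,-0.009,0],"claw":0.085},{"twist":[0,0,-0.12],"offset":[0,0,-0.020],"claw":0.085},{"twist":[0,0,-0.11],"offset":[0,0,-0.035],"claw":0.085},{"twist":[0,0,0],"offset":[0,0,-0.04],"claw":0.085},{"twist":[0,0,0],"offset":[0,0,-0.03],"claw":0.085},{"twist":[0,0,0],"offset":[0,0,-0.014],"claw":0.085},{"twist":[0,0,0],"offset":[0,0,-0.005],"claw":0.085},{"twist":[0,0,0],"offset":[0,0,0],"claw":0.06},{"twist":[0,0,0],"offset":[0,0,0],"claw":0.04},{"twist":[0,0,0],"offset":[0,0,0],"claw":0.04}]' 35
python3 -c "
from h import *
s=arm.state(); print(tool(s),s['width'],s['ft_force'],s['joint_positions'])"
```

```text
time: 9.6
tcp_pos: [626.8, -98.4, 7.2]
orientation: [2.84, 1.338, 0.004]
ft_force: [-0.6, -1.1, 4.0]
width: 0.695
(array([626.819, -98.432,   7.172]), np.float64(-39.542030243954684), array([ 0.003, -0.001, -1.   ])) 0.6945859912719868 [-0.61  -1.147  3.998] [-0.047  1.027  0.242  1.674 -0.448  0.492 -0.21 ]
```

```bash
python3 -m pendant '[{"twist":[0,0,0],"offset":[0,0,0.013],"claw":0.04},{"twist":[0,0,0],"offset":[0,0,0.03],"claw":0.04},{"twist":[0,0,0.13],"offset":[-0.010,-0.003,0.02],"claw":0.04},{"twist":[0,0,0.14],"offset":[-0.02,-0.007,0],"claw":0.04},{"twist":[0,0,0.14],"offset":[-0.02,-0.007,0],"claw":0.04},{"twist":[0,0,0.14],"offset":[-0.02,-0.007,0],"claw":0.04},{"twist":[0,0,0.14],"offset":[-0.02,-0.007,0],"claw":0.04},{"twist":[0,0,0.14],"offset":[-0.02,-0.006,0],"claw":0.04},{"twist":[0,0,0.14],"offset":[-0.02,-0.006,0],"claw":0.04},{"twist":[0,0,0.14],"offset":[-0.02,-0.006,0],"claw":0.04}]'
python3 -m pendant '[{"twist":[0,0,0.14],"offset":[-0.02,-0.005,0],"claw":0.04},{"twist":[0,0,0.14],"offset":[-0.015,-0.004,0],"claw":0.04},{"twist":[0,0,0.14],"offset":[-0.006,0,0],"claw":0.04},{"twist":[0,0,0.14],"offset":[0,0,0],"claw":0.04},{"twist":[0,0,0.14],"offset":[0,0,0],"claw":0.04},{"twist":[0,0,0.14],"offset":[0,0,0],"claw":0.04},{"twist":[0,0,0.14],"offset":[0,0,0],"claw":0.04},{"twist":[0,0,0.13],"offset":[0,0,0],"claw":0.04},{"twist":[0,0,0.04],"offset":[0,0,0],"claw":0.04},{"twist":[0,0,0],"offset":[0,0,0],"claw":0.04}]'
python3 -c "
from h import *
s,f=snap('wrist','w8'); print(tool(s),s['width'],s['ft_force'],s['joint_positions'])"
```

```text
time: 10.6
tcp_pos: [475.2, -147.6, 69.6]
orientation: [1.701, 2.639, 0.0]
ft_force: [0.3, -0.8, -2.0]
width: 0.69
time: 11.6
tcp_pos: [434.8, -156.5, 69.0]
orientation: [0.004, 3.14, -0.002]
ft_force: [1.0, -0.8, -1.6]
width: 0.69
(array([ 434.828, -156.461,   68.995]), np.float64(89.8555947753363), array([ 0.001, -0.001, -1.   ])) 0.6899206112182187 [ 1.    -0.82  -1.636] [ 0.352  0.793 -0.172  2.174  0.603  0.218  1.207]
```

View pics/w8.png

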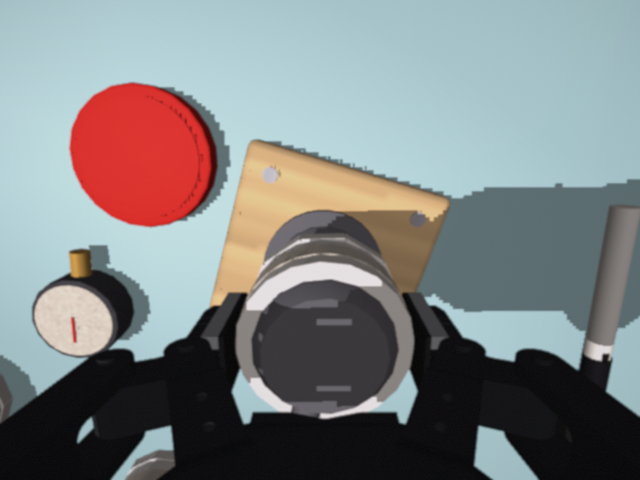

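Run:
```python
from h import *
s=arm.state();t=s['tcp_pos']
for a in (-16.8,-10,0):
    r=np.radians(a); print(a,proj('wrist',[[t[0]+k*np.cos(r),t[1]+k*np.sin(r),t[2]+35] for k in (0,21,30)],s))
f=cv2.imread('pics/w8.png'); cv2.imwrite('pics/w8z.png',cv2.resize(f[250:430,220:430],None,fx=3.5,fy=3.2,interpolation=cv2.INTER_CUBIC))
```

```text
-16.8 [[322.612 354.947]
 [304.584 408.721]
 [297.31  430.418]]
-10 [[322.612 354.947]
 [311.902 410.186]
 [307.587 432.439]]
0 [[322.612 354.947]
 [322.876 410.984]
 [322.982 433.539]]
```

View pics/w8z.png

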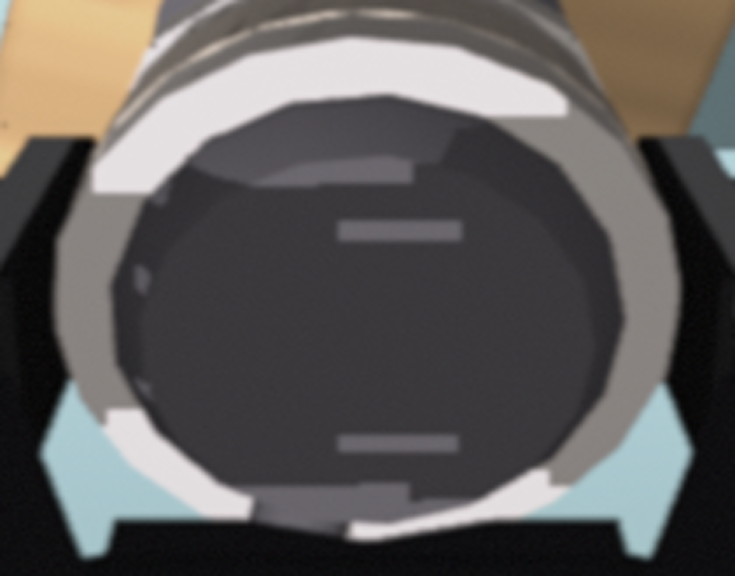

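```bash
python3 -m pendant '[{"twist":[0,0,0],"offset":[0,0,-0.015],"claw":0.04},{"twist":[0,0,0],"offset":[0,0,-0.01],"claw":0.04},{"twist":[0,0,0],"offset":[0,0,-0.006],"claw":0.04},{"twist":[0,0,0],"offset":[0,0,-0.003],"claw":0.04},{"twist":[0,0,0],"offset":[0,0,-0.003],"claw":0.04},{"twist":[0,0,0],"offset":[0,0,-0.003],"claw":0.04},{"twist":[0,0,0],"offset":[0,0,-0.002],"claw":0.04},{"twist":[0,0,0],"offset":[0,0,-0.001],"claw":0.04},{"twist":[0,0,0],"offset":[0,0,0],"claw":0.04},{"twist":[0,0,0],"offset":[0,0,0],"claw":0.04}]'
```

```text
time: 12.65
tcp_pos: [434.7, -156.2, 25.4]
orientation: [0.002, 3.141, -0.0]
ft_force: [1.1, -0.9, -0.8]
width: 0.691
```

Reached the full seated depth with no load, so the notch is on. Release, rise and look.

```bash
python3 -m pendant '[{"twist":[0,0,0],"offset":[0,0,-0.0005],"claw":0.065},{"twist":[0,0,0],"offset":[0,0,0],"claw":0.075},{"twist":[0,0,0],"offset":[0,0,0],"claw":0.085},{"twist":[0,0,0],"offset":[0,0,0.01],"claw":0.085},{"twist":[0,0,0],"offset":[0,0,0.03],"claw":0.085},{"twist":[0,0,0],"offset":[0,0,0.04],"claw":0.085},{"twist":[0,0,0],"offset":[0,0,0.04],"claw":0.085},{"twist":[0,0,0],"offset":[0,0,0.03],"claw":0.085},{"twist":[0,0,0],"offset":[0,0,0],"claw":0.085},{"twist":[0,0,0],"offset":[0,0,0],"claw":0.085}]'
python3 - <<'E'
from pot import measure
measure('w9',(436,-156),zt=61,zr=54)
from h import *
s,f=snap('side','s9'); cv2.imwrite('pics/s9z.png',cv2.resize(f[260:400,200:400,::-1],None,fx=3,fy=3))
E
```

```text
time: 13.65
tcp_pos: [434.4, -156.2, 175.2]
orientation: [0.002, 3.141, -0.001]
ft_force: [-0.4, -0.2, -0.9]
width: 0.993
tcp [ 434.381 -156.233  175.196] yaw 89.92826384558538 vmax 0.03608301981453268 j7 1.3155739297351356
centre [ 434.866 -156.249] r 29.232404641624285 key az 88.09962061691692 sd 47.89998350531268 n 158
turn needed -104.89962061691692 deg; to pot [ 0.484 -0.016]  pot to seat [1.134 0.049]
```

View pics/w9z.png

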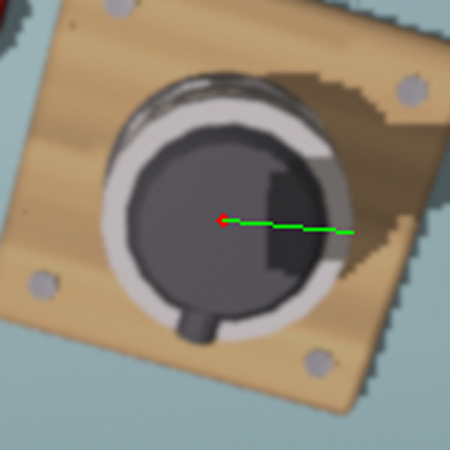

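View pics/s9z.png

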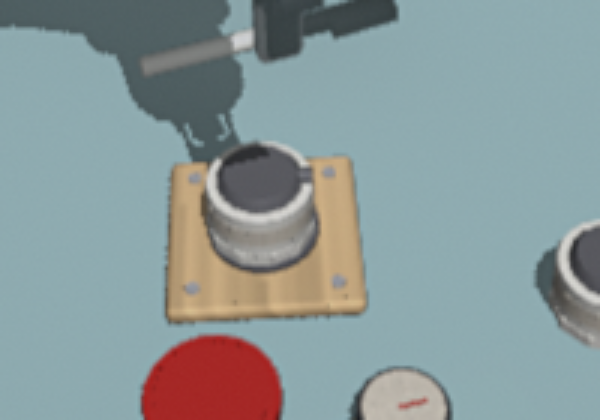

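Run:
```python
from h import *
s=arm.state(); uv0=proj('wrist',[[436,-156,54]],s)[0]; x0,y0=[int(t-75) for t in uv0]
q=lambda x,y:(x0+x/3-.33,y0+y/3-.33)
C=pix2plane('wrist',q(225,231),61,s)[0]; K=pix2plane('wrist',q(198,330),60,s)[0]; d=K-C
print(C,np.hypot(*d[:2]),np.degrees(np.arctan2(d[1],d[0])))
```

```text
[ 435.138 -156.587   61.   ] 25.345987141416206 -14.714964183662474
```

```bash
sed -i 's/base=-16.8,seat=(436,-156.2)/base=-16,seat=(435.2,-156.3)/' pot.py
python3 -m pendant '[{"twist":[0,0,-0.14],"offset":[0.02,-0.012,0],"claw":0.085},{"twist":[0,0,-0.14],"offset":[0.025,-0.016,0],"claw":0.085},{"twist":[0,0,-0.14],"offset":[0.025,-0.016,0],"claw":0.085},{"twist":[0,0,-0.14],"offset":[0.025,-0.016,0],"claw":0.085},{"twist":[0,0,-0.14],"offset":[0.025,-0.016,-0.01],"claw":0.085},{"twist":[0,0,-0.14],"offset":[0.025,-0.016,-0.01],"claw":0.085},{"twist":[0,0,-0.14],"offset":[0.015,-0.010,-0.005],"claw":0.085},{"twist":[0,0,-0.14],"offset":[0.003,-0.003,0],"claw":0.085},{"twist":[0,0,-0.14],"offset":[0,0,0],"claw":0.085},{"twist":[0,0,-0.10],"offset":[0,0,0],"claw":0.085}]'
python3 -m pendant '[{"twist":[0,0,0],"offset":[0,0,0],"claw":0.085},{"twist":[0,0,0],"offset":[0,0,0],"claw":0.085},{"twist":[0,0,0],"offset":[0,0,0],"claw":0.085},{"twist":[0,0,0],"offset":[0,0,0],"claw":0.085},{"twist":[0,0,0],"offset":[0,0,0],"claw":0.085},{"twist":[0,0,0],"offset":[0,0,0],"claw":0.085},{"twist":[0,0,0],"offset":[0,0,0],"claw":0.085},{"twist":[0,0,0],"offset":[0,0,0],"claw":0.085},{"twist":[0,0,0],"offset":[0,0,0],"claw":0.085},{"twist":[0,0,0],"offset":[0,0,0],"claw":0.085}]'
python3 pot.py w10 597 -261
```

```text
time: 14.75
tcp_pos: [596.5, -260.5, 147.4]
orientation: [-1.98, -2.435, 0.004]
ft_force: [-0.1, -0.5, 0.1]
width: 0.994
time: 15.75
tcp_pos: [597.5, -261.0, 149.8]
orientation: [1.976, 2.442, 0.0]
ft_force: [-0.5, 1.9, 0.4]
width: 0.999
tcp [ 597.46  -260.957  149.842] yaw 12.035606865084915 vmax 0.0023022692116150445 j7 0.4981755212269598
centre [ 599.508 -262.739] r 29.592236358637003 key az -88.49648120767603 sd 5.244927787518177 n 32
turn needed 72.49648120767603 deg; to pot [ 2.047 -1.781]  pot to seat [-164.308  106.439]
```

View pics/w10z.png

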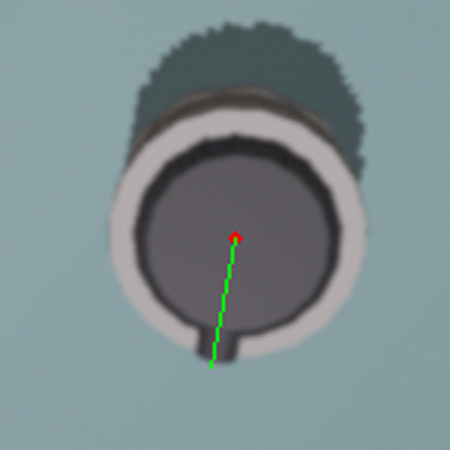

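```bash
python3 -m pendant '[{"twist":[0,0,0],"offset":[0.002,-0.002,-0.02],"claw":0.085},{"twist":[0,0,0],"offset":[0,0,-0.040],"claw":0.085},{"twist":[0,0,0],"offset":[0,0,-0.04],"claw":0.085},{"twist":[0,0,0],"offset":[0,0,-0.027],"claw":0.085},{"twist":[0,0,0],"offset":[0,0,-0.012],"claw":0.085},{"twist":[0,0,0],"offset":[0,0,-0.004],"claw":0.085},{"twist":[0,0,0],"offset":[0,0,0],"claw":0.06},{"twist":[0,0,0],"offset":[0,0,0],"claw":0.04},{"twist":[0,0,0],"offset":[0,0,0],"claw":0.04},{"twist":[0,0,0],"offset":[0,0,0],"claw":0.04}]' 35
python3 -c "
from h import *
s=arm.state(); print(tool(s),s['width'],s['ft_force'],s['joint_positions'])"
```

```text
time: 16.8
tcp_pos: [600.9, -263.5, 8.7]
orientation: [1.974, 2.439, 0.002]
ft_force: [-0.4, -0.5, 7.4]
width: 0.688
(array([ 600.856, -263.537,    8.688]), np.float64(12.028174233866256), array([ 0.003, -0.001, -1.   ])) 0.6877066942591332 [-0.354 -0.459  7.415] [ 0.368  1.022 -0.047  1.594  0.08   0.525  0.484]
```

```bash
python3 -m pendant '[{"twist":[0,0,0],"offset":[0,0,0.013],"claw":0.04},{"twist":[0,0,0],"offset":[0,0,0.03],"claw":0.04},{"twist":[0,0,0.14],"offset":[-0.008,0.005,0.04],"claw":0.04},{"twist":[0,0,0.14],"offset":[-0.025,0.016,0.018],"claw":0.04},{"twist":[0,0,0.14],"offset":[-0.025,0.017,0],"claw":0.04},{"twist":[0,0,0.14],"offset":[-0.025,0.016,0],"claw":0.04},{"twist":[0,0,0.14],"offset":[-0.025,0.016,0],"claw":0.04},{"twist":[0,0,0.14],"offset":[-0.025,0.016,0],"claw":0.04},{"twist":[0,0,0.14],"offset":[-0.020,0.013,0],"claw":0.04},{"twist":[0,0,0.14],"offset":[-0.010,0.007,0],"claw":0.04}]'
python3 -m pendant '[{"twist":[0,0,0.137],"offset":[-0.001,0.001,0],"claw":0.04},{"twist":[0,0,0],"offset":[0,0,0],"claw":0.04},{"twist":[0,0,0],"offset":[0,0,-0.01],"claw":0.04},{"twist":[0,0,0],"offset":[0,0,-0.010],"claw":0.04},{"twist":[0,0,0],"offset":[0,0,-0.005],"claw":0.04},{"twist":[0,0,0],"offset":[0,0,0],"claw":0.04},{"twist":[0,0,0],"offset":[0,0,0],"claw":0.04},{"twist":[0,0,0],"offset":[0,0,0],"claw":0.04},{"twist":[0,0,0],"offset":[0,0,0],"claw":0.04},{"twist":[0,0,0],"offset":[0,0,0],"claw":0.04}]'
python3 -c "
from h import *
s,f=snap('side','s11'); print(tool(s),s['width'],s['ft_force'],s['joint_positions'])
cv2.imwrite('pics/s11z.png',cv2.resize(f[240:400,190:410,::-1],None,fx=3,fy=3))"
```

```text
time: 17.8
tcp_pos: [434.0, -156.1, 108.7]
orientation: [-0.367, -3.118, 0.001]
ft_force: [0.1, 0.7, -1.2]
width: 0.692
time: 18.8
tcp_pos: [435.6, -156.0, 83.0]
orientation: [0.163, 3.137, -0.0]
ft_force: [0.1, -0.2, -1.1]
width: 0.687
(array([ 435.611, -156.045,   83.036]), np.float64(84.04207197025511), array([ 0.001, -0.   , -1.   ])) 0.6870929194089672 [ 0.083 -0.166 -1.137] [ 0.38   0.766 -0.218  2.165  0.602  0.268  1.104]
```

View pics/s11z.png

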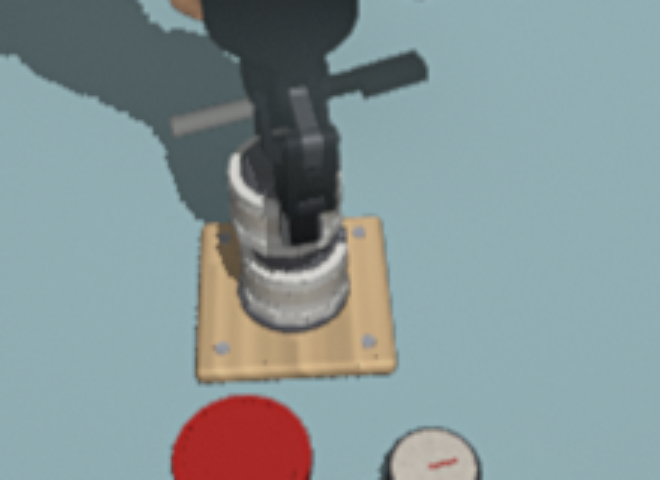

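```bash
python3 -m pendant '[{"twist":[0,0,0],"offset":[0.0005,0,-0.005],"claw":0.04},{"twist":[0,0,0],"offset":[0,0,-0.004],"claw":0.04},{"twist":[0,0,0],"offset":[0,0,-0.003],"claw":0.04},{"twist":[0,0,0],"offset":[0,0,-0.003],"claw":0.04},{"twist":[0,0,0],"offset":[0,0,-0.002],"claw":0.04},{"twist":[0,0,0],"offset":[0,0,-0.002],"claw":0.04},{"twist":[0,0,0],"offset":[0,0,-0.001],"claw":0.04},{"twist":[0,0,0],"offset":[0,0,-0.001],"claw":0.04},{"twist":[0,0,0],"offset":[0,0,0],"claw":0.04},{"twist":[0,0,0],"offset":[0,0,0],"claw":0.04}]'
```

```text
time: 19.85
tcp_pos: [436.3, -156.0, 62.6]
orientation: [0.163, 3.136, -0.001]
ft_force: [-1.4, -0.7, 8.4]
width: 0.691
```

```bash
python3 -m pendant '[{"twist":[0,0,0],"offset":[0,0,0],"claw":0.065},{"twist":[0,0,0],"offset":[0,0,0],"claw":0.075},{"twist":[0,0,0],"offset":[0,0,0],"claw":0.085},{"twist":[0,0,0],"offset":[0,0,0.01],"claw":0.085},{"twist":[0,0,0],"offset":[0,0,0.03],"claw":0.085},{"twist":[0,0,0],"offset":[0,0,0.04],"claw":0.085},{"twist":[0,0,0],"offset":[0,0,0.02],"claw":0.085},{"twist":[0,0,-0.1],"offset":[0.015,-0.035,0],"claw":0.085},{"twist":[0,0,-0.1],"offset":[0.018,-0.045,0],"claw":0.085},{"twist":[0,0,-0.1],"offset":[0.018,-0.045,0],"claw":0.085}]'
python3 -m pendant '[{"twist":[0,0,-0.1],"offset":[0.018,-0.045,0],"claw":0.085},{"twist":[0,0,-0.1],"offset":[0.014,-0.040,-0.01],"claw":0.085},{"twist":[0,0,-0.1],"offset":[0.005,-0.018,-0.003],"claw":0.085},{"twist":[0,0,0],"offset":[0,0,0],"claw":0.085},{"twist":[0,0,0],"offset":[0,0,0],"claw":0.085},{"twist":[0,0,0],"offset":[0,0,0],"claw":0.085},{"twist":[0,0,0],"offset":[0,0,0],"claw":0.085},{"twist":[0,0,0],"offset":[0,0,0],"claw":0.085},{"twist":[0,0,0],"offset":[0,0,0],"claw":0.085},{"twist":[0,0,0],"offset":[0,0,0],"claw":0.085}]'
python3 pot.py w12 524 -384
python3 -c "
from h import *
s,f=snap('side','s12')"
```

```text
time: 20.85
tcp_pos: [487.2, -282.1, 162.2]
orientation: [-0.634, -3.077, -0.001]
ft_force: [0.9, 0.6, -0.1]
width: 0.999
time: 21.85
tcp_pos: [524.0, -383.7, 149.0]
orientation: [1.082, 2.949, 0.0]
ft_force: [-0.5, -0.4, -0.4]
width: 0.995
tcp [ 523.972 -383.738  148.988] yaw 49.699981860663534 vmax 0.002163235333787396 j7 1.1670447933991015
centre [ 525.984 -396.727] r 38.36437472070069 key az 102.18251543032875 sd 30.886290964841237 n 314
turn needed -118.18251543032875 deg; to pot [  2.012 -12.989]  pot to seat [-90.784 240.427]
```

View pics/w12z.png

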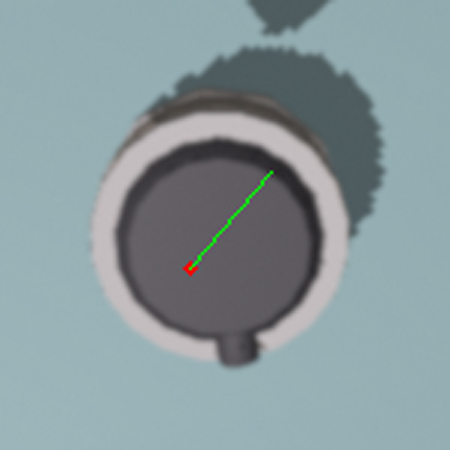

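View pics/s12.png

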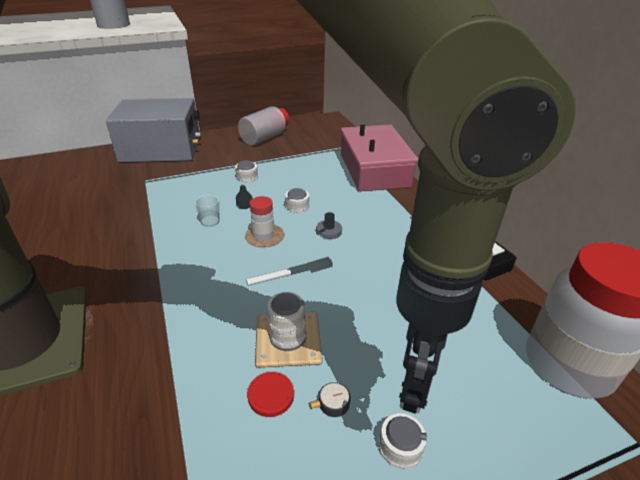

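The stack of two looks good. The white mask leaked onto the mat here, so I'll tighten it.

```bash
python3 - <<'E'
import cv2
f=cv2.imread('pics/w12.png'); q=f[::1]
print(f[100,300],f[60,560],f[200,200])
E
sed -i 's/g.min(2)>150)&(g.max(2)-g.min(2)<40)/g.min(2)>140)\&(g[...,0]-g[...,2]>-6)/' pot.py; python3 pot.py w13 524 -384
```

```text
[176 171 146] [91 88 75] [181 177 151]
tcp [ 523.932 -383.904  148.885] yaw 49.68390832996097 vmax 0.0011856164289923725 j7 1.1670261060395746
centre [ 524.696 -387.264] r 29.489953017253953 key az -30.687701264367355 sd 5.546453483171017 n 42
turn needed 14.687701264367348 deg; to pot [ 0.764 -3.36 ]  pot to seat [-89.496 230.964]
```

View pics/w13z.png

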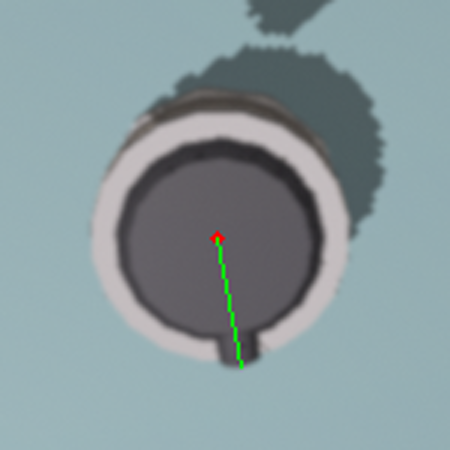

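```bash
python3 -m pendant '[{"twist":[0,0,0],"offset":[0.001,-0.003,-0.02],"claw":0.085},{"twist":[0,0,0],"offset":[0,0,-0.040],"claw":0.085},{"twist":[0,0,0],"offset":[0,0,-0.04],"claw":0.085},{"twist":[0,0,0],"offset":[0,0,-0.025],"claw":0.085},{"twist":[0,0,0],"offset":[0,0,-0.011],"claw":0.085},{"twist":[0,0,0],"offset":[0,0,-0.004],"claw":0.085},{"twist":[0,0,0],"offset":[0,0,0],"claw":0.06},{"twist":[0,0,0],"offset":[0,0,0],"claw":0.04},{"twist":[0,0,0],"offset":[0,0,0],"claw":0.04},{"twist":[0,0,0],"offset":[0,0,0],"claw":0.04}]' 35
python3 -c "
from h import *
s=arm.state(); print(tool(s),s['width'],s['ft_force'],s['joint_positions'])"
```

```text
time: 23.0
tcp_pos: [526.2, -387.7, 10.6]
orientation: [1.082, 2.946, -0.001]
ft_force: [-0.1, 0.5, 6.9]
width: 0.692
(array([ 526.184, -387.717,   10.609]), np.float64(49.66547987116501), array([ 0.003, -0.002, -1.   ])) 0.6917491313525981 [-0.147  0.537  6.909] [ 0.686  1.023 -0.23   1.596  0.373  0.563  1.112]
```

```bash
python3 -m pendant '[{"twist":[0,0,0],"offset":[0,0,0.015],"claw":0.04},{"twist":[0,0,0],"offset":[0,0,0.035],"claw":0.04},{"twist":[0,0,0],"offset":[0,0,0.045],"claw":0.04},{"twist":[0,0,0.05],"offset":[-0.010,0.020,0.035],"claw":0.04},{"twist":[0,0,0.05],"offset":[-0.015,0.040,0],"claw":0.04},{"twist":[0,0,0.05],"offset":[-0.016,0.045,0],"claw":0.04},{"twist":[0,0,0.05],"offset":[-0.016,0.045,0],"claw":0.04},{"twist":[0,0,0.05],"offset":[-0.015,0.040,0],"claw":0.04},{"twist":[0,0,0],"offset":[-0.010,0.026,0],"claw":0.04},{"twist":[0,0,0.006],"offset":[-0.0067,0.0138,0],"claw":0.04}]'
python3 -m pendant '[{"twist":[0,0,0],"offset":[-0.001,0.001,0],"claw":0.04},{"twist":[0,0,0],"offset":[0,0,0],"claw":0.04},{"twist":[0,0,0],"offset":[0,0,-0.01],"claw":0.04},{"twist":[0,0,0],"offset":[0,0,-0.010],"claw":0.04},{"twist":[0,0,0],"offset":[0,0,0],"claw":0.04},{"twist":[0,0,0],"offset":[0,0,0],"claw":0.04},{"twist":[0,0,0],"offset":[0,0,0],"claw":0.04},{"twist":[0,0,0],"offset":[0,0,0],"claw":0.04},{"twist":[0,0,0],"offset":[0,0,0],"claw":0.04},{"twist":[0,0,0],"offset":[0,0,0],"claw":0.04}]'
python3 -c "
from h import *
s,f=snap('side','s13'); print(tool(s),s['width'],s['ft_force'],s['joint_positions'])
cv2.imwrite('pics/s13z.png',cv2.resize(f[200:400,190:410,::-1],None,fx=3,fy=3))"
```

```text
time: 24.0
tcp_pos: [435.2, -154.2, 139.8]
orientation: [-0.691, -3.064, -0.001]
ft_force: [0.0, 0.7, -1.9]
width: 0.69
time: 25.0
tcp_pos: [435.4, -156.2, 119.0]
orientation: [0.697, 3.063, 0.0]
ft_force: [0.2, -0.4, -0.8]
width: 0.688
(array([ 435.389, -156.168,  118.987]), np.float64(64.34536504738576), array([ 0.,  0., -1.])) 0.6879364657604627 [ 0.198 -0.446 -0.834] [ 0.387  0.692 -0.227  2.145  0.436  0.347  0.921]
```

View pics/s13z.png

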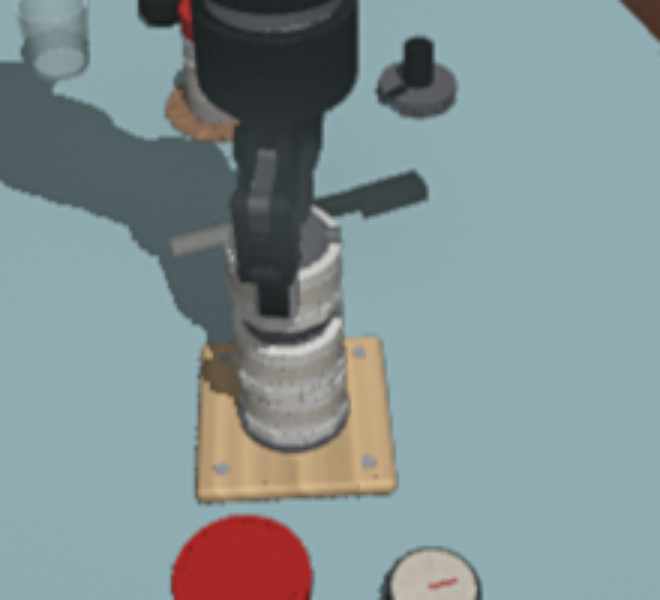

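Two below are flush. Lower 18.5 mm with a 1 mm x correction.

```bash
python3 -m pendant '[{"twist":[0,0,0],"offset":[0.001,-0.0003,-0.004],"claw":0.04},{"twist":[0,0,0],"offset":[0,0,-0.004],"claw":0.04},{"twist":[0,0,0],"offset":[0,0,-0.003],"claw":0.04},{"twist":[0,0,0],"offset":[0,0,-0.003],"claw":0.04},{"twist":[0,0,0],"offset":[0,0,-0.002],"claw":0.04},{"twist":[0,0,0],"offset":[0,0,-0.001],"claw":0.04},{"twist":[0,0,0],"offset":[0,0,-0.001],"claw":0.04},{"twist":[0,0,0],"offset":[0,0,-0.001],"claw":0.04},{"twist":[0,0,0],"offset":[0,0,0],"claw":0.04},{"twist":[0,0,0],"offset":[0,0,0],"claw":0.04}]'
```

```text
time: 26.05
tcp_pos: [436.3, -156.4, 100.5]
orientation: [0.697, 3.063, -0.0]
ft_force: [-1.6, 0.9, 6.4]
width: 0.686
```

```bash
python3 -m pendant '[{"twist":[0,0,0],"offset":[0,0,0],"claw":0.065},{"twist":[0,0,0],"offset":[0,0,0],"claw":0.075},{"twist":[0,0,0],"offset":[0,0,0],"claw":0.085},{"twist":[0,0,0],"offset":[0,0,0.01],"claw":0.085},{"twist":[0,0,0],"offset":[0,0,0.03],"claw":0.085},{"twist":[0,0,0],"offset":[0,0,0.04],"claw":0.085},{"twist":[0,0,-0.14],"offset":[0.008,0.020,0],"claw":0.085},{"twist":[0,0,-0.14],"offset":[0.015,0.040,0],"claw":0.085},{"twist":[0,0,-0.14],"offset":[0.017,0.044,0],"claw":0.085},{"twist":[0,0,-0.14],"offset":[0.017,0.044,0],"claw":0.085}]'
python3 -m pendant '[{"twist":[0,0,-0.14],"offset":[0.017,0.044,0],"claw":0.085},{"twist":[0,0,-0.14],"offset":[0.017,0.044,0],"claw":0.085},{"twist":[0,0,-0.14],"offset":[0.017,0.044,0],"claw":0.085},{"twist":[0,0,-0.14],"offset":[0.017,0.044,0],"claw":0.085},{"twist":[0,0,-0.14],"offset":[0.015,0.040,-0.01],"claw":0.085},{"twist":[0,0,-0.14],"offset":[0.009,0.025,-0.015],"claw":0.085},{"twist":[0,0,-0.14],"offset":[0.001,0.004,-0.005],"claw":0.085},{"twist":[0,0,-0.14],"offset":[0,0,0],"claw":0.085},{"twist":[0,0,-0.14],"offset":[0,0,0],"claw":0.085},{"twist":[0,0,-0.14],"offset":[0,0,0],"claw":0.085}]'
python3 -m pendant '[{"twist":[0,0,-0.14],"offset":[0,0,0],"claw":0.085},{"twist":[0,0,-0.07],"offset":[0,0,0],"claw":0.085},{"twist":[0,0,0],"offset":[0,0,0],"claw":0.085},{"twist":[0,0,0],"offset":[0,0,0],"claw":0.085},{"twist":[0,0,0],"offset":[0,0,0],"claw":0.085},{"twist":[0,0,0],"offset":[0,0,0],"claw":0.085},{"twist":[0,0,0],"offset":[0,0,0],"claw":0.085},{"twist":[0,0,0],"offset":[0,0,0],"claw":0.085},{"twist":[0,0,0],"offset":[0,0,0],"claw":0.085},{"twist":[0,0,0],"offset":[0,0,0],"claw":0.085}]'
python3 pot.py w14 586 237
python3 -c "
from h import *
s,f=snap('side','s14')"
```

```text
time: 27.05
tcp_pos: [493.8, -7.2, 180.6]
orientation: [1.526, 2.745, 0.001]
ft_force: [1.0, 0.1, -0.0]
width: 0.992
time: 28.05
tcp_pos: [585.8, 237.1, 150.2]
orientation: [-2.934, -1.119, 0.001]
ft_force: [0.6, 0.2, -1.1]
width: 0.992
time: 29.05
tcp_pos: [586.2, 236.5, 149.8]
orientation: [3.034, 0.814, -0.0]
ft_force: [-0.2, 0.3, 0.1]
width: 0.995
tcp [586.227 236.548 149.797] yaw -59.98190801879246 vmax 0.0010344729752888265 j7 -1.138089914010109
centre [591.795 238.877] r 29.125613471748338 key az 69.09127553537306 sd 65.06874169264087 n 197
turn needed -85.09127553537306 deg; to pot [5.568 2.329]  pot to seat [-156.595 -395.177]
```

View pics/w14z.png

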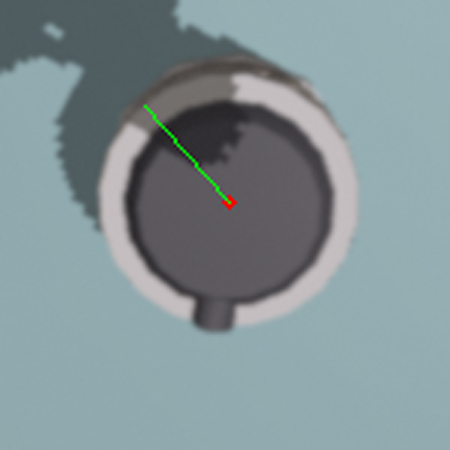

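View pics/s14.png

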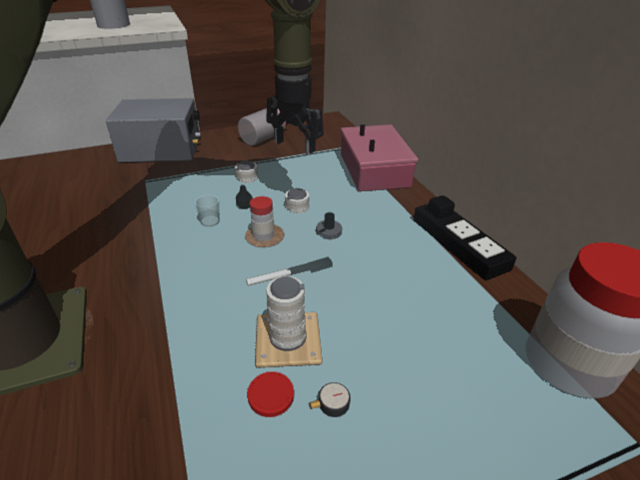

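Three pots are seated and straight. The shadow on this rim fooled the key mask, and the key is clearly at (214,318) in the crop, so I'll use that pixel.

Run:
```python
from h import *
s=arm.state(); uv0=proj('wrist',[[586,237,36]],s)[0]; x0,y0=[int(max(0,t-75)) for t in uv0]
q=lambda x,y:(x0+x/3-.33,y0+y/3-.33)
for C,nm in ((pix2plane('wrist',q(231.5,209),43,s)[0],'bosstop'),(pix2plane('wrist',q(228,202),36,s)[0],'rim')):
  for k in ((214,312),(214,328)):
    d=pix2plane('wrist',q(*k),42,s)[0]-C; print(nm,C,np.hypot(*d[:2]),np.degrees(np.arctan2(d[1],d[0])))
```

```text
bosstop [591.984 239.062  43.   ] 24.951402153872284 -159.18546104913574
bosstop [591.984 239.062  43.   ] 28.807481459128997 -157.966196864628
rim [591.551 239.705  36.   ] 24.786377755015305 -157.43828891507567
rim [591.551 239.705  36.   ] 28.65711536821033 -156.44790421393697
```

```bash
python3 -m pendant '[{"twist":[0,0,0],"offset":[0.0055,0.0025,-0.02],"claw":0.085},{"twist":[0,0,0],"offset":[0,0,-0.040],"claw":0.085},{"twist":[0,0,0],"offset":[0,0,-0.04],"claw":0.085},{"twist":[0,0,0],"offset":[0,0,-0.026],"claw":0.085},{"twist":[0,0,0],"offset":[0,0,-0.011],"claw":0.085},{"twist":[0,0,0],"offset":[0,0,-0.004],"claw":0.085},{"twist":[0,0,0],"offset":[0,0,0],"claw":0.06},{"twist":[0,0,0],"offset":[0,0,0],"claw":0.04},{"twist":[0,0,0],"offset":[0,0,0],"claw":0.04},{"twist":[0,0,0],"offset":[0,0,0],"claw":0.04}]' 35
python3 -c "
from h import *
s=arm.state(); print(tool(s),s['width'],s['ft_force'],s['joint_positions'])"
```

```text
time: 30.15
tcp_pos: [593.1, 239.4, 10.7]
orientation: [-3.034, -0.813, -0.005]
ft_force: [0.4, -0.5, 7.1]
width: 0.69
(array([593.12 , 239.358,  10.652]), np.float64(-59.98944872586043), array([ 0.003,  0.001, -1.   ])) 0.6901934176292214 [ 0.429 -0.462  7.064] [-0.601  1.03   0.272  1.658 -0.484  0.518 -1.077]
```

```bash
python3 -m pendant '[{"twist":[0,0,0],"offset":[0,0,0.015],"claw":0.04},{"twist":[0,0,0],"offset":[0,0,0.035],"claw":0.04},{"twist":[0,0,0.138],"offset":[0,0,0.045],"claw":0.04},{"twist":[0,0,0.138],"offset":[0,0,0.045],"claw":0.04},{"twist":[0,0,0.138],"offset":[-0.010,-0.025,0.020],"claw":0.04},{"twist":[0,0,0.138],"offset":[-0.015,-0.038,0],"claw":0.04},{"twist":[0,0,0.138],"offset":[-0.017,-0.043,0],"claw":0.04},{"twist":[0,0,0.138],"offset":[-0.017,-0.043,0],"claw":0.04},{"twist":[0,0,0.138],"offset":[-0.017,-0.043,0],"claw":0.04},{"twist":[0,0,0.138],"offset":[-0.017,-0.043,0],"claw":0.04}]'
python3 -m pendant '[{"twist":[0,0,0.138],"offset":[-0.017,-0.043,0],"claw":0.04},{"twist":[0,0,0.138],"offset":[-0.017,-0.043,0],"claw":0.04},{"twist":[0,0,0.138],"offset":[-0.014,-0.035,0],"claw":0.04},{"twist":[0,0,0.138],"offset":[-0.010,-0.025,0],"claw":0.04},{"twist":[0,0,0.138],"offset":[-0.005,-0.0126,0],"claw":0.04},{"twist":[0,0,0.138],"offset":[-0.0013,-0.002,0],"claw":0.04},{"twist":[0,0,0.138],"offset":[0,0,0],"claw":0.04},{"twist":[0,0,0.138],"offset":[0,0,0],"claw":0.04},{"twist":[0,0,0.138],"offset":[0,0,0],"claw":0.04},{"twist":[0,0,0.132],"offset":[0,0,0],"claw":0.04}]'
python3 -c "
from h import *
s=arm.state(); print(tool(s),s['width'],s['ft_force'],s['joint_positions'])"
```

```text
time: 31.15
tcp_pos: [497.9, 2.2, 169.9]
orientation: [2.15, 2.289, 0.001]
ft_force: [0.6, -0.6, -0.6]
width: 0.692
time: 32.15
tcp_pos: [434.2, -157.3, 169.6]
orientation: [0.212, 3.134, -0.003]
ft_force: [0.5, -0.1, -1.4]
width: 0.691
(array([ 434.197, -157.342,  169.601]), np.float64(82.2648233529155), array([ 0.   , -0.002, -1.   ])) 0.6912967424121931 [ 0.467 -0.129 -1.417] [ 0.52   0.613 -0.428  2.101  0.5    0.526  1.158]
```

```bash
python3 -m pendant '[{"twist":[0,0,0],"offset":[0.001,0.0008,-0.006],"claw":0.04},{"twist":[0,0,0],"offset":[0,0,-0.008],"claw":0.04},{"twist":[0,0,0],"offset":[0,0,0],"claw":0.04},{"twist":[0,0,0],"offset":[0,0,0],"claw":0.04},{"twist":[0,0,0],"offset":[0,0,0],"claw":0.04},{"twist":[0,0,0],"offset":[0,0,0],"claw":0.04},{"twist":[0,0,0],"offset":[0,0,0],"claw":0.04},{"twist":[0,0,0],"offset":[0,0,0],"claw":0.04},{"twist":[0,0,0],"offset":[0,0,0],"claw":0.04},{"twist":[0,0,0],"offset":[0,0,0],"claw":0.04}]'
python3 -c "
from h import *
s,f=snap('side','s15'); print(tool(s),s['width'],s['ft_force'],s['joint_positions'])
cv2.imwrite('pics/s15z.png',cv2.resize(f[200:400,190:410,::-1],None,fx=3,fy=3))"
```

```text
time: 33.15
tcp_pos: [435.5, -155.8, 154.9]
orientation: [0.22, 3.134, 0.0]
ft_force: [1.2, -0.7, -1.1]
width: 0.692
(array([ 435.47 , -155.766,  154.852]), np.float64(81.98665864514163), array([ 0.,  0., -1.])) 0.6915660603579296 [ 1.151 -0.717 -1.095] [ 0.5    0.638 -0.402  2.112  0.522  0.487  1.131]
```

View pics/s15z.png

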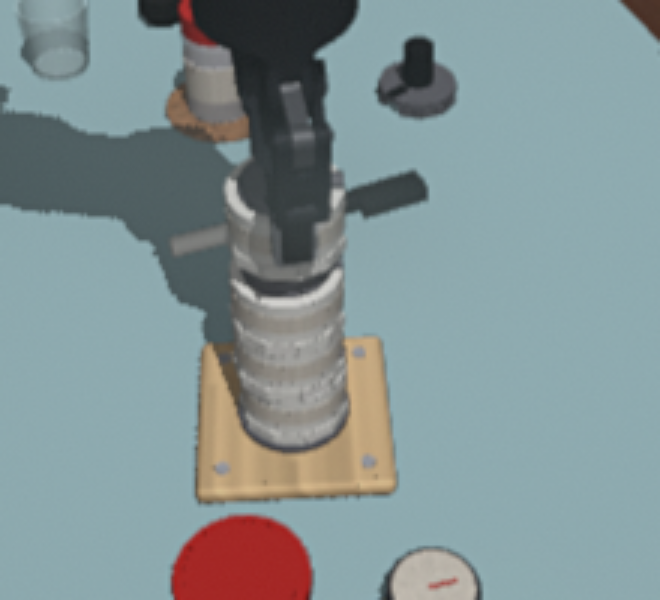

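```bash
python3 -m pendant '[{"twist":[0,0,0],"offset":[0.0005,-0.0003,-0.004],"claw":0.04},{"twist":[0,0,0],"offset":[0,0,-0.004],"claw":0.04},{"twist":[0,0,0],"offset":[0,0,-0.003],"claw":0.04},{"twist":[0,0,0],"offset":[0,0,-0.003],"claw":0.04},{"twist":[0,0,0],"offset":[0,0,-0.002],"claw":0.04},{"twist":[0,0,0],"offset":[0,0,-0.001],"claw":0.04},{"twist":[0,0,0],"offset":[0,0,-0.001],"claw":0.04},{"twist":[0,0,0],"offset":[0,0,-0.0005],"claw":0.04},{"twist":[0,0,0],"offset":[0,0,0],"claw":0.04},{"twist":[0,0,0],"offset":[0,0,0],"claw":0.04}]'
```

```text
time: 34.2
tcp_pos: [436.0, -156.0, 136.6]
orientation: [0.219, 3.134, -0.0]
ft_force: [-1.4, 0.1, 3.5]
width: 0.688
```

```bash
python3 -m pendant '[{"twist":[0,0,0],"offset":[0,0,0],"claw":0.065},{"twist":[0,0,0],"offset":[0,0,0],"claw":0.075},{"twist":[0,0,0],"offset":[0,0,0],"claw":0.085},{"twist":[0,0,0],"offset":[0,0,0.01],"claw":0.085},{"twist":[0,0,0],"offset":[0,0,0.03],"claw":0.085},{"twist":[0,0,0],"offset":[0,0,0.03],"claw":0.085},{"twist":[0,0,-0.14],"offset":[0.004,0.020,0],"claw":0.085},{"twist":[0,0,-0.14],"offset":[0.005,0.042,0],"claw":0.085},{"twist":[0,0,-0.14],"offset":[0.005,0.046,0],"claw":0.085},{"twist":[0,0,-0.14],"offset":[0.005,0.046,0],"claw":0.085}]'
python3 -m pendant '[{"twist":[0,0,-0.14],"offset":[0.006,0.046,0],"claw":0.085},{"twist":[0,0,-0.14],"offset":[0.006,0.046,0],"claw":0.085},{"twist":[0,0,-0.14],"offset":[0.006,0.046,0],"claw":0.085},{"twist":[0,0,-0.14],"offset":[0.006,0.046,0],"claw":0.085},{"twist":[0,0,-0.14],"offset":[0.006,0.046,0],"claw":0.085},{"twist":[0,0,-0.14],"offset":[0.006,0.046,0],"claw":0.085},{"twist":[0,0,-0.14],"offset":[0.006,0.046,-0.01],"claw":0.085},{"twist":[0,0,-0.14],"offset":[0.006,0.046,-0.02],"claw":0.085},{"twist":[0,0,-0.14],"offset":[0.003,0.042,-0.02],"claw":0.085},{"twist":[0,0,-0.14],"offset":[0,0.010,-0.005],"claw":0.085}]'
python3 -m pendant '[{"twist":[0,0,-0.14],"offset":[0,0.004,0],"claw":0.085},{"twist":[0,0,-0.14],"offset":[0,0,0],"claw":0.085},{"twist":[0,0,-0.14],"offset":[0,0,0],"claw":0.085},{"twist":[0,0,0],"offset":[0,0,0],"claw":0.085},{"twist":[0,0,0],"offset":[0,0,0],"claw":0.085},{"twist":[0,0,0],"offset":[0,0,0],"claw":0.085},{"twist":[0,0,0],"offset":[0,0,0],"claw":0.085},{"twist":[0,0,0],"offset":[0,0,0],"claw":0.085},{"twist":[0,0,0],"offset":[0,0,0],"claw":0.085},{"twist":[0,0,0],"offset":[0,0,0],"claw":0.085}]'
python3 pot.py w16 505 422
python3 -c "
from h import *
s,f=snap('side','s16')"
```

```text
time: 35.2
tcp_pos: [455.2, -0.7, 207.1]
orientation: [1.087, 2.946, 0.001]
ft_force: [0.3, 0.0, 0.3]
width: 0.998
time: 36.2
tcp_pos: [502.3, 424.6, 149.3]
orientation: [-2.718, -1.564, 0.003]
ft_force: [-1.8, -0.7, -0.7]
width: 0.994
time: 37.2
tcp_pos: [505.9, 421.5, 151.5]
orientation: [-2.991, -0.961, -0.0]
ft_force: [-0.4, 0.5, 0.1]
width: 0.996
tcp [505.917 421.45  151.545] yaw -54.35998825782739 vmax 0.001712878239163921 j7 -1.4382161543054865
centre [509.432 428.053] r 29.255856059409375 key az 56.31375523554497 sd 68.47156077008832 n 163
turn needed -72.31375523554496 deg; to pot [3.515 6.603]  pot to seat [ -74.232 -584.353]
```

View pics/w16z.png

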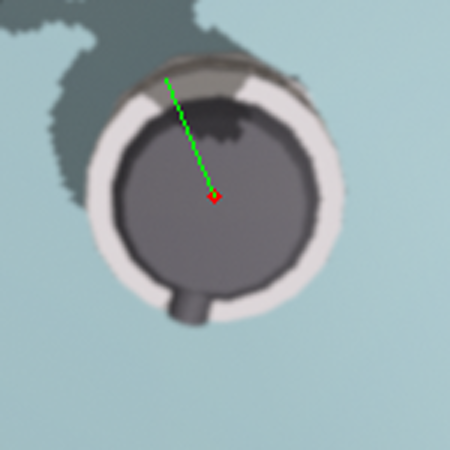

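View pics/s16.png

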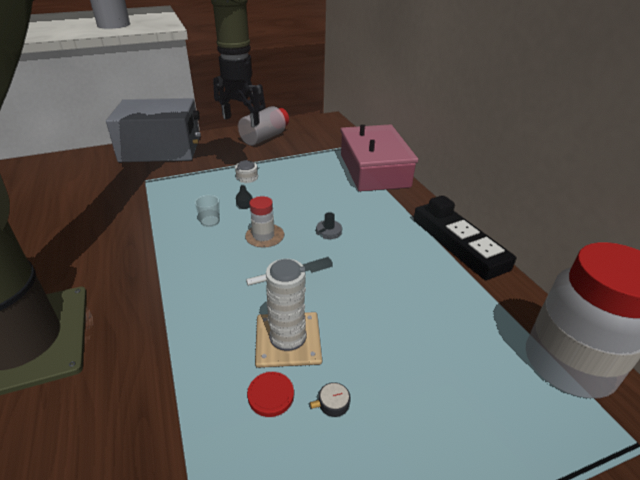

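Four are seated. The last pot's key is at (190,310) in the crop. I'll compute from that pixel.

Run:
```python
from h import *
s=arm.state(); uv0=proj('wrist',[[505,422,36]],s)[0]; x0,y0=[int(max(0,t-75)) for t in uv0]
q=lambda x,y:(x0+x/3-.33,y0+y/3-.33)
for C,nm in ((pix2plane('wrist',q(217,203),43,s)[0],'bosstop'),(pix2plane('wrist',q(214.5,197),36,s)[0],'rim')):
  for k in ((191,306),(188,322)):
    d=pix2plane('wrist',q(*k),42,s)[0]-C; print(nm,C,np.hypot(*d[:2]),np.degrees(np.arctan2(d[1],d[0])))
```

```text
bosstop [509.839 428.267  43.   ] 25.460533156584155 -158.20577208072538
bosstop [509.839 428.267  43.   ] 29.43592201717362 -157.76413915690384
rim [509.259 428.654  36.   ] 25.0721983946738 -156.89275590535257
rim [509.259 428.654  36.   ] 29.05118545040735 -156.625014213028
```

```bash
python3 -m pendant '[{"twist":[0,0,0],"offset":[0.0035,0.0068,-0.02],"claw":0.085},{"twist":[0,0,0],"offset":[0,0,-0.040],"claw":0.085},{"twist":[0,0,0],"offset":[0,0,-0.04],"claw":0.085},{"twist":[0,0,0],"offset":[0,0,-0.027],"claw":0.085},{"twist":[0,0,0],"offset":[0,0,-0.011],"claw":0.085},{"twist":[0,0,0],"offset":[0,0,-0.004],"claw":0.085},{"twist":[0,0,0],"offset":[0,0,0],"claw":0.06},{"twist":[0,0,0],"offset":[0,0,0],"claw":0.04},{"twist":[0,0,0],"offset":[0,0,0],"claw":0.04},{"twist":[0,0,0],"offset":[0,0,0],"claw":0.04}]' 35
python3 -c "
from h import *
s=arm.state(); print(tool(s),s['width'],s['ft_force'],s['joint_positions'])"
```

```text
time: 38.3
tcp_pos: [510.7, 429.1, 11.5]
orientation: [-2.99, -0.961, -0.005]
ft_force: [-0.0, 0.6, 7.1]
width: 0.69
(array([510.67 , 429.127,  11.512]), np.float64(-54.372229772772066), array([ 0.003,  0.002, -1.   ])) 0.6900054760662385 [-0.032  0.616  7.058] [-0.887  1.046  0.231  1.565 -0.374  0.571 -1.4  ]
```

```bash
python3 -m pendant '[{"twist":[0,0,0],"offset":[0,0,0.015],"claw":0.04},{"twist":[0,0,0],"offset":[0,0,0.035],"claw":0.04},{"twist":[0,0,0.138],"offset":[0,0,0.045],"claw":0.04},{"twist":[0,0,0.138],"offset":[-0.0013,-0.010,0.045],"claw":0.04},{"twist":[0,0,0.138],"offset":[-0.0032,-0.025,0.042],"claw":0.04},{"twist":[0,0,0.138],"offset":[-0.0051,-0.040,0.018],"claw":0.04},{"twist":[0,0,0.138],"offset":[-0.006,-0.047,0],"claw":0.04},{"twist":[0,0,0.138],"offset":[-0.006,-0.047,0],"claw":0.04},{"twist":[0,0,0.138],"offset":[-0.006,-0.047,0],"claw":0.04},{"twist":[0,0,0.138],"offset":[-0.006,-0.047,0],"claw":0.04}]'
python3 -m pendant '[{"twist":[0,0,0.137],"offset":[-0.006,-0.047,0],"claw":0.04},{"twist":[0,0,0.137],"offset":[-0.006,-0.047,0],"claw":0.04},{"twist":[0,0,0.137],"offset":[-0.006,-0.047,0],"claw":0.04},{"twist":[0,0,0.137],"offset":[-0.006,-0.047,0],"claw":0.04},{"twist":[0,0,0.137],"offset":[-0.006,-0.047,0],"claw":0.04},{"twist":[0,0,0.137],"offset":[-0.005,-0.040,0],"claw":0.04},{"twist":[0,0,0.137],"offset":[-0.003,-0.025,0],"claw":0.04},{"twist":[0,0,0.137],"offset":[-0.002,-0.014,0],"claw":0.04},{"twist":[0,0,0.137],"offset":[-0.0009,-0.006,0],"claw":0.04},{"twist":[0,0,0.133],"offset":[0,-0.0017,0],"claw":0.04}]'
python3 -m pendant '[{"twist":[0,0,0],"offset":[0,0,0],"claw":0.04},{"twist":[0,0,0],"offset":[0,0,0],"claw":0.04},{"twist":[0,0,0],"offset":[0,0,-0.006],"claw":0.04},{"twist":[0,0,0],"offset":[0,0,-0.010],"claw":0.04},{"twist":[0,0,0],"offset":[0,0,0],"claw":0.04},{"twist":[0,0,0],"offset":[0,0,0],"claw":0.04},{"twist":[0,0,0],"offset":[0,0,0],"claw":0.04},{"twist":[0,0,0],"offset":[0,0,0],"claw":0.04},{"twist":[0,0,0],"offset":[0,0,0],"claw":0.04},{"twist":[0,0,0],"offset":[0,0,0],"claw":0.04}]'
python3 -c "
from h import *
s,f=snap('side','s17'); print(tool(s),s['width'],s['ft_force'],s['joint_positions'])
cv2.imwrite('pics/s17z.png',cv2.resize(f[200:400,190:410,::-1],None,fx=3,fy=3))"
```

```text
time: 39.3
tcp_pos: [475.3, 163.2, 210.6]
orientation: [2.035, 2.392, 0.001]
ft_force: [0.3, -1.2, -2.0]
width: 0.685
time: 40.3
tcp_pos: [434.1, -158.4, 210.2]
orientation: [-0.075, -3.141, 0.004]
ft_force: [-0.6, 0.1, -1.2]
width: 0.692
time: 41.3
tcp_pos: [435.0, -156.5, 193.6]
orientation: [0.078, 3.14, -0.0]
ft_force: [-0.0, -0.3, -0.5]
width: 0.689
(array([ 434.959, -156.473,  193.632]), np.float64(87.14100034846858), array([ 0., -0., -1.])) 0.6887521447166134 [-0.027 -0.298 -0.528] [ 0.565  0.579 -0.494  2.073  0.477  0.6    1.259]
```

View pics/s17z.png

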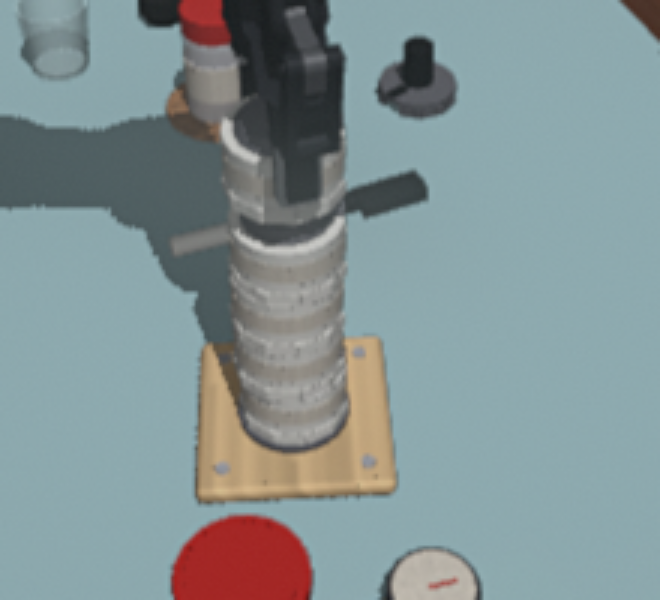

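```bash
python3 -m pendant '[{"twist":[0,0,0],"offset":[0.0012,0.0003,-0.005],"claw":0.04},{"twist":[0,0,0],"offset":[0,0,-0.005],"claw":0.04},{"twist":[0,0,0],"offset":[0,0,-0.003],"claw":0.04},{"twist":[0,0,0],"offset":[0,0,-0.003],"claw":0.04},{"twist":[0,0,0],"offset":[0,0,-0.002],"claw":0.04},{"twist":[0,0,0],"offset":[0,0,-0.001],"claw":0.04},{"twist":[0,0,0],"offset":[0,0,-0.001],"claw":0.04},{"twist":[0,0,0],"offset":[0,0,-0.0005],"claw":0.04},{"twist":[0,0,0],"offset":[0,0,0],"claw":0.04},{"twist":[0,0,0],"offset":[0,0,0],"claw":0.04}]'
```

```text
time: 42.35
tcp_pos: [436.3, -156.1, 173.4]
orientation: [0.078, 3.14, -0.0]
ft_force: [-1.1, -0.2, 4.9]
width: 0.69
```

```bash
python3 -m pendant '[{"twist":[0,0,0],"offset":[0,0,0],"claw":0.065},{"twist":[0,0,0],"offset":[0,0,0],"claw":0.075},{"twist":[0,0,0],"offset":[0,0,0],"claw":0.085},{"twist":[0,0,0],"offset":[0,0,0.01],"claw":0.085},{"twist":[0,0,0],"offset":[0,0,0.035],"claw":0.085},{"twist":[0,0,0],"offset":[0,0,0.03],"claw":0.085},{"twist":[0,0,-0.14],"offset":[0.010,0.015,0],"claw":0.085},{"twist":[0,0,-0.14],"offset":[0.020,0.03,0],"claw":0.085},{"twist":[0,0,-0.14],"offset":[0.025,0.037,0],"claw":0.085},{"twist":[0,0,-0.14],"offset":[0.025,0.037,0],"claw":0.085}]'
python3 -m pendant '[{"twist":[0,0,-0.14],"offset":[0.025,0.037,0],"claw":0.085},{"twist":[0,0,-0.14],"offset":[0.025,0.037,-0.01],"claw":0.085},{"twist":[0,0,-0.14],"offset":[0.025,0.037,-0.02],"claw":0.085},{"twist":[0,0,-0.14],"offset":[0.018,0.025,-0.025],"claw":0.085},{"twist":[0,0,-0.14],"offset":[0.008,0.010,-0.025],"claw":0.085},{"twist":[0,0,-0.14],"offset":[0.002,0.002,-0.008],"claw":0.085},{"twist":[0,0,-0.14],"offset":[0,0,0],"claw":0.085},{"twist":[0,0,-0.14],"offset":[0,0,0],"claw":0.085},{"twist":[0,0,-0.14],"offset":[0,0,0],"claw":0.085},{"twist":[0,0,-0.14],"offset":[0,0,0],"claw":0.085}]'
python3 -m pendant '[{"twist":[0,0,-0.14],"offset":[0,0,0],"claw":0.085},{"twist":[0,0,-0.14],"offset":[0,0,0],"claw":0.085},{"twist":[0,0,-0.14],"offset":[0,0,0],"claw":0.085},{"twist":[0,0,-0.10],"offset":[0,0,0],"claw":0.085},{"twist":[0,0,0],"offset":[0,0,0],"claw":0.085},{"twist":[0,0,0],"offset":[0,0,0],"claw":0.085},{"twist":[0,0,0],"offset":[0,0,0],"claw":0.085},{"twist":[0,0,0],"offset":[0,0,0],"claw":0.085},{"twist":[0,0,0],"offset":[0,0,0],"claw":0.085},{"twist":[0,0,0],"offset":[0,0,0],"claw":0.085}]'
python3 -c "
from h import *
s,f=snap('wrist','w18'); print(tool(s),s['joint_positions'][6])
import pickle; pickle.dump(s,open('w18.pkl','wb'))
uv=proj('wrist',[[620,112,14]],s)[0]; print(uv)
x0,y0=[int(t-75) for t in uv]; print(x0,y0)
cv2.imwrite('pics/w18z.png',cv2.resize(f[y0:y0+150,x0:x0+150,::-1],None,fx=4,fy=4,interpolation=cv2.INTER_CUBIC))
s,f=snap('side','s18')"
```

```text
time: 43.35
tcp_pos: [516.9, -36.2, 248.9]
orientation: [0.953, 2.993, 0.001]
ft_force: [1.4, -0.4, -1.1]
width: 0.999
time: 44.35
tcp_pos: [619.0, 111.4, 160.5]
orientation: [-2.655, -1.677, -0.001]
ft_force: [0.1, -0.2, -0.6]
width: 0.995
time: 45.35
tcp_pos: [619.1, 110.9, 160.0]
orientation: [-2.996, -0.946, -0.0]
ft_force: [-0.1, -0.1, -0.6]
width: 0.992
(array([619.103, 110.855, 160.039]), np.float64(-54.93082727709441), array([ 0.,  0., -1.])) -1.0061613857657186
[324.151 225.402]
249 150
```

View pics/w18z.png

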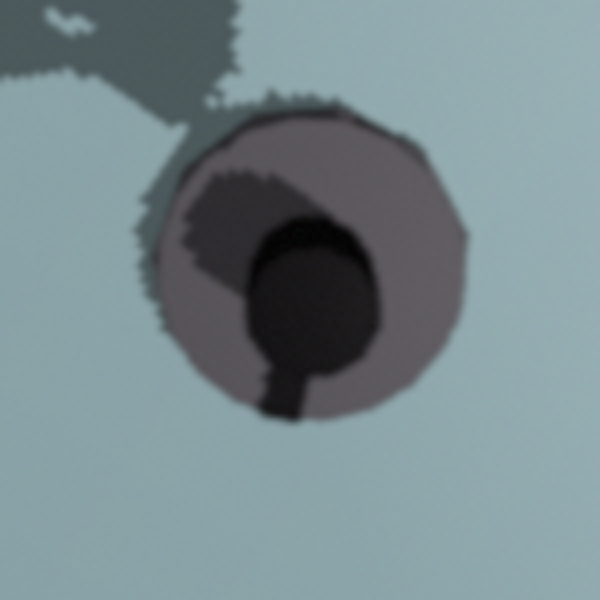

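View pics/s18.png

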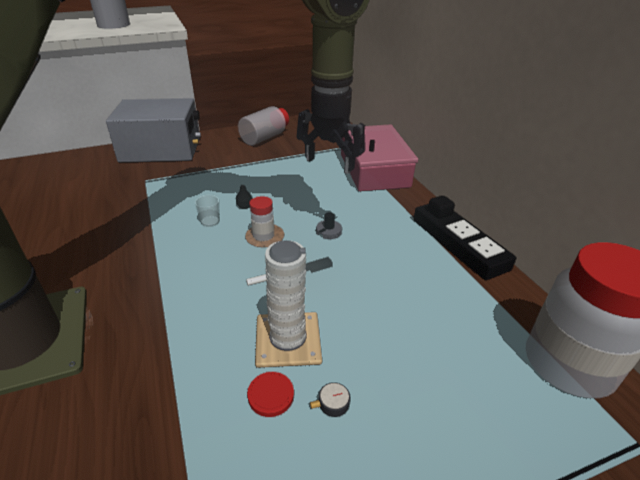

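Run:
```python
from h import *
import pickle; s=pickle.load(open('w18.pkl','rb'))
q=lambda x,y:(249+x/4-.375,150+y/4-.375)
C=pix2plane('wrist',q(313,268),14,s)[0]; print('disc',C,'knob',pix2plane('wrist',q(314,311),48,s)[0])
for k in ((282,415),(286,392)):
    d=pix2plane('wrist',q(*k),16,s)[0]-C; print(np.hypot(*d[:2]),np.degrees(np.arctan2(d[1],d[0])))
d=pix2plane('wrist',q(282,415),16,s)[0]-pix2plane('wrist',q(290,375),16,s)[0];print(np.degrees(np.arctan2(d[1],d[0])))
```

```text
disc [626.854 114.257  14.   ] knob [626.37  113.976  48.   ]
29.510377471072026 -156.7051757880709
24.761379788451627 -157.11633231039522
-155.9466388346122
```

```bash
python3 -m pendant '[{"twist":[0,0,0],"offset":[0.0075,0.0032,-0.02],"claw":0.07},{"twist":[0,0,0],"offset":[0,0,-0.040],"claw":0.06},{"twist":[0,0,0],"offset":[0,0,-0.04],"claw":0.05},{"twist":[0,0,0],"offset":[0,0,-0.026],"claw":0.05},{"twist":[0,0,0],"offset":[0,0,-0.010],"claw":0.05},{"twist":[0,0,0],"offset":[0,0,-0.003],"claw":0.05},{"twist":[0,0,0],"offset":[0,0,0],"claw":0.03},{"twist":[0,0,0],"offset":[0,0,0],"claw":0.01},{"twist":[0,0,0],"offset":[0,0,0],"claw":0.01},{"twist":[0,0,0],"offset":[0,0,0],"claw":0.01}]' 35
python3 -c "
from h import *
s,f=snap('wrist','w19'); print(tool(s),s['width'],s['ft_force'],s['joint_positions'])"
```

```text
time: 46.45
tcp_pos: [628.0, 114.3, 22.7]
orientation: [2.995, 0.946, 0.005]
ft_force: [-0.7, 0.2, 6.4]
width: 0.272
(array([627.997, 114.251,  22.726]), np.float64(-54.943604691334905), array([ 0.003,  0.   , -1.   ])) 0.2720913012811343 [-0.729  0.238  6.381] [-0.334  0.994  0.153  1.659 -0.266  0.505 -0.976]
```

View pics/w19.png

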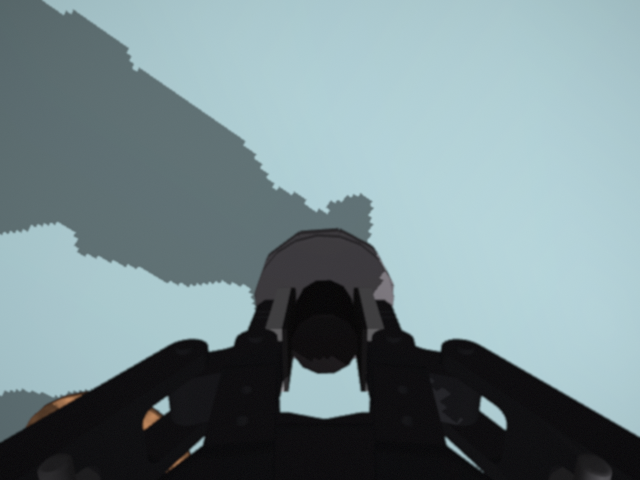

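```bash
python3 -m pendant '[{"twist":[0,0,0],"offset":[0,0,0.015],"claw":0.01},{"twist":[0,0,0],"offset":[0,0,0.040],"claw":0.01},{"twist":[0,0,0.138],"offset":[0,0,0.048],"claw":0.01},{"twist":[0,0,0.138],"offset":[-0.0056,-0.008,0.045],"claw":0.01},{"twist":[0,0,0.138],"offset":[-0.014,-0.020,0.038],"claw":0.01},{"twist":[0,0,0.138],"offset":[-0.021,-0.030,0.033],"claw":0.01},{"twist":[0,0,0.138],"offset":[-0.0247,-0.035,0.010],"claw":0.01},{"twist":[0,0,0.138],"offset":[-0.0247,-0.035,0],"claw":0.01},{"twist":[0,0,0.138],"offset":[-0.0247,-0.035,0],"claw":0.01},{"twist":[0,0,0.138],"offset":[-0.0247,-0.035,0],"claw":0.01}]'
python3 -m pendant '[{"twist":[0,0,0.138],"offset":[-0.0247,-0.035,0],"claw":0.01},{"twist":[0,0,0.138],"offset":[-0.014,-0.020,0],"claw":0.01},{"twist":[0,0,0.138],"offset":[-0.0085,-0.012,0],"claw":0.01},{"twist":[0,0,0.138],"offset":[-0.0035,-0.005,0],"claw":0.01},{"twist":[0,0,0.138],"offset":[-0.0007,-0.0005,0],"claw":0.01},{"twist":[0,0,0.138],"offset":[0,0,0],"claw":0.01},{"twist":[0,0,0.138],"offset":[0,0,0],"claw":0.01},{"twist":[0,0,0.138],"offset":[0,0,0],"claw":0.01},{"twist":[0,0,0.138],"offset":[0,0,0],"claw":0.01},{"twist":[0,0,0.11],"offset":[0,0,0],"claw":0.01}]'
python3 -m pendant '[{"twist":[0,0,0],"offset":[0,0,0],"claw":0.01},{"twist":[0,0,0],"offset":[0,0,0],"claw":0.01},{"twist":[0,0,0],"offset":[0,0,-0.006],"claw":0.01},{"twist":[0,0,0],"offset":[0,0,-0.006],"claw":0.01},{"twist":[0,0,0],"offset":[0,0,0],"claw":0.01},{"twist":[0,0,0],"offset":[0,0,0],"claw":0.01},{"twist":[0,0,0],"offset":[0,0,0],"claw":0.01},{"twist":[0,0,0],"offset":[0,0,0],"claw":0.01},{"twist":[0,0,0],"offset":[0,0,0],"claw":0.01},{"twist":[0,0,0],"offset":[0,0,0],"claw":0.01}]'
python3 -c "
from h import *
s,f=snap('side','s20'); print(tool(s),s['width'],s['ft_force'],s['joint_positions'])
cv2.imwrite('pics/s20z.png',cv2.resize(f[170:370,190:410,::-1],None,fx=3,fy=3))"
```

```text
time: 47.5
tcp_pos: [485.7, -85.4, 251.1]
orientation: [2.047, 2.381, -0.0]
ft_force: [0.2, -0.9, -0.5]
width: 0.265
time: 48.5
tcp_pos: [435.3, -156.9, 250.8]
orientation: [0.109, 3.14, -0.003]
ft_force: [-0.3, 0.2, -0.7]
width: 0.269
time: 49.5
tcp_pos: [435.8, -156.4, 238.1]
orientation: [0.116, 3.139, 0.0]
ft_force: [-0.3, -0.1, -0.8]
width: 0.262
(array([ 435.839, -156.449,  238.097]), np.float64(85.76656437818468), array([ 0.,  0., -1.])) 0.26207762229368653 [-0.26 -0.1  -0.85] [ 0.592  0.508 -0.525  2.017  0.382  0.712  1.326]
```

View pics/s20z.png

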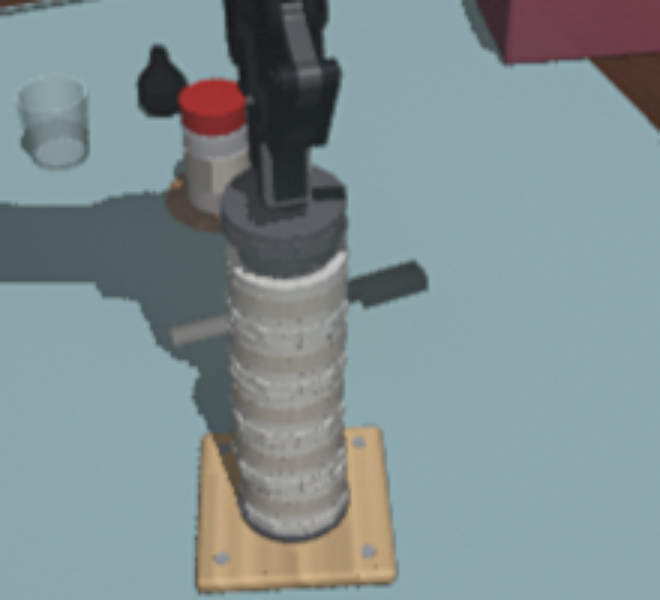

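```bash
python3 -m pendant '[{"twist":[0,0,0],"offset":[0.0004,0.0002,-0.004],"claw":0.01},{"twist":[0,0,0],"offset":[0,0,-0.003],"claw":0.01},{"twist":[0,0,0],"offset":[0,0,-0.003],"claw":0.01},{"twist":[0,0,0],"offset":[0,0,-0.003],"claw":0.01},{"twist":[0,0,0],"offset":[0,0,-0.002],"claw":0.01},{"twist":[0,0,0],"offset":[0,0,-0.001],"claw":0.01},{"twist":[0,0,0],"offset":[0,0,-0.001],"claw":0.01},{"twist":[0,0,0],"offset":[0,0,-0.001],"claw":0.01},{"twist":[0,0,0],"offset":[0,0,0],"claw":0.01},{"twist":[0,0,0],"offset":[0,0,0],"claw":0.01}]'
```

```text
time: 50.55
tcp_pos: [436.6, -156.3, 220.6]
orientation: [0.116, 3.138, -0.001]
ft_force: [-0.3, -0.2, 5.4]
width: 0.264
```

Seated at the predicted height (220.6 against 220.7). Release, rise and check.

```bash
python3 -m pendant '[{"twist":[0,0,0],"offset":[0,0,0],"claw":0.028},{"twist":[0,0,0],"offset":[0,0,0],"claw":0.035},{"twist":[0,0,0],"offset":[0,0,0],"claw":0.05},{"twist":[0,0,0],"offset":[0,0,0],"claw":0.05},{"twist":[0,0,0],"offset":[0,0,0.01],"claw":0.05},{"twist":[0,0,0],"offset":[0,0,0.03],"claw":0.05},{"twist":[0,0,0],"offset":[0,0,0.04],"claw":0.05},{"twist":[0,0,0],"offset":[0.005,0.01,0.03],"claw":0.05},{"twist":[0,0,0],"offset":[0.01,0.03,0],"claw":0.05},{"twist":[0,0,0],"offset":[0.01,0.04,0],"claw":0.05}]'
python3 -m pendant '[{"twist":[0,0,0],"offset":[0.01,0.04,0],"claw":0.05},{"twist":[0,0,0],"offset":[0.01,0.04,0],"claw":0.05},{"twist":[0,0,0],"offset":[0.01,0.04,0],"claw":0.05},{"twist":[0,0,0],"offset":[0.01,0.04,0],"claw":0.05},{"twist":[0,0,0],"offset":[0.01,0.04,0],"claw":0.05},{"twist":[0,0,0],"offset":[0.01,0.04,0],"claw":0.05},{"twist":[0,0,0],"offset":[0,0,0],"claw":0.05},{"twist":[0,0,0],"offset":[0,0,0],"claw":0.05},{"twist":[0,0,0],"offset":[0,0,0],"claw":0.05},{"twist":[0,0,0],"offset":[0,0,0],"claw":0.05}]'
python3 -c "
from h import *
s,f=snap('side','s21'); print(tool(s))
cv2.imwrite('pics/s21z.png',cv2.resize(f[170:370,190:410,::-1],None,fx=3,fy=3))
s,g=snap('top','t21')
cv2.imwrite('pics/t21z.png',cv2.resize(g[180:340,180:480,::-1],None,fx=2.6,fy=2.6,interpolation=cv2.INTER_CUBIC))
f=f.astype(int); 
m=(f[...,0]>130)&(f[...,1]<90)&(f[...,2]<90)
for i,t,c in blobs(m,50,4000)[0]: print('side',t,c)
g=g.astype(int); m=(g[...,0]>130)&(g[...,1]<90)&(g[...,2]<90)
for i,t,c in blobs(m,50,4000)[0]: print('top',c,pix2plane('top',c,94)[0])
print('cap knob expected',proj('side',[435.5,-156.2,246]),proj('top',[435.5,-156.2,246]))
"
```

```text
time: 51.55
tcp_pos: [462.0, -77.2, 331.7]
orientation: [0.124, 3.136, -0.002]
ft_force: [1.6, 0.7, 1.1]
width: 0.585
time: 52.55
tcp_pos: [521.2, 161.9, 330.2]
orientation: [0.12, 3.139, -0.002]
ft_force: [0.4, -0.3, 0.6]
width: 0.583
(array([521.243, 161.893, 330.166]), np.float64(85.62874784766359), array([-0.   , -0.001, -1.   ]))
side [250 196  22  13 215] [260.647 202.2  ]
side [ 579  243   61   55 2415] [613.234 265.997]
side [ 248  372   46   42 1493] [270.224 392.161]
top [481.807  86.623] [ 916.132 -401.563   94.   ]
top [ 52.475 173.044] [690.081 677.504  94.   ]
top [421.365 300.1  ] [ 375.403 -228.868   94.   ]
cap knob expected [[281.919 224.534]] [[401.086 269.127]]
```

View pics/s21z.png

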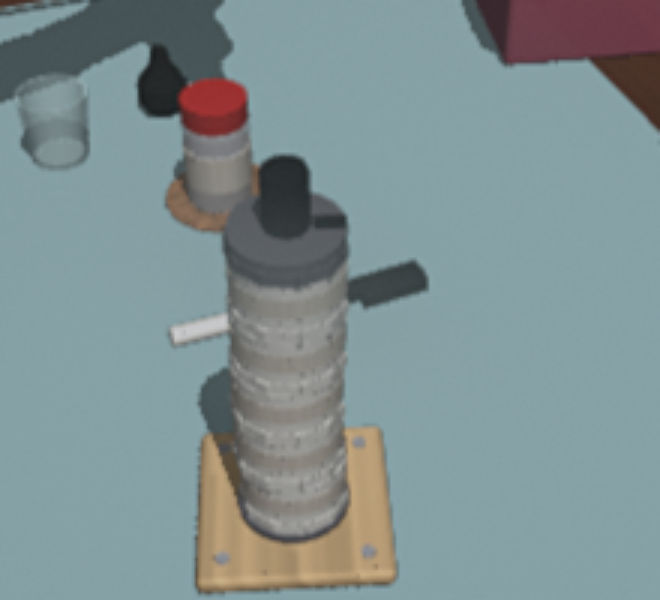

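View pics/t21z.png

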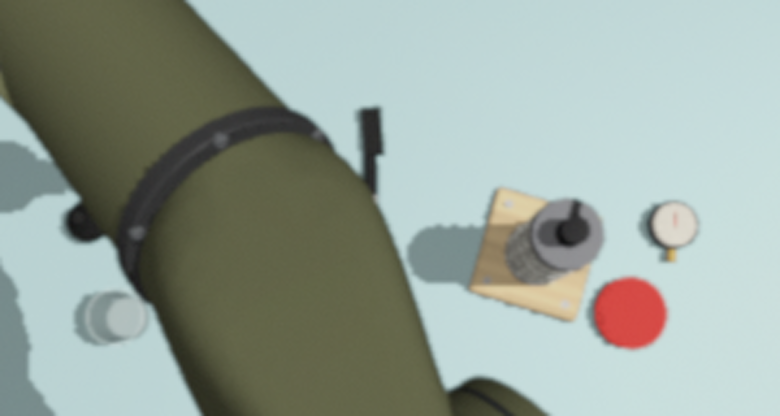

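```bash
python3 -c "
from h import *
print(pix2plane('side',(260.65,202.2),88)[0])
arm.finish_job()"
```

```text
[478.933 151.268  88.   ]
the job is handed in; nothing more can be done
```

I stood the jar on the cork mat, stacked all five pots on the base and closed the column with the cap. The job was handed in at about 53 s of the 210 s.

- **Jar:** it stands upright on the mat. The side view puts its lid at about (479, 151) mm and the mat centre at about (479, 148) mm, inside the 20 mm limit. The arm hid the jar from the top camera in the last picture.
- **Column:** the first pot went down to full depth with no contact load. The other four pots and the cap each came down within about 0.2 mm of the predicted seated height. In the last side view the column is straight, level and without gaps.
- **Cap position:** the knob in the top view is within about 1 pixel (some 3 mm) of where it should be. In the side view it is about 3 pixels off sideways, so the two views disagree by a few millimetres. That is within the 12 mm limit, and I put it down to calibration and reading the pixel by eye.
- **Key directions:** the automatic reading failed where shadow fell across a pot. I read the keys of the last two pots and the cap's rib from the pixels by eye, and all of them seated.
- **Bystanders:** the gauge, jar lid, marker, bulb and beaker look undisturbed in the last pictures. I never picked out the eraser in any picture, so I did not check it.

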